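Empty the slide-lid specimen box and sort its containers

ROBOT

A 6-joint arm with a two-finger parallel gripper is mounted at the origin on the work surface. World frame = base frame: x ahead of the robot, y to its left, z up, the work surface at z = 0. Lengths are in m, angles in rad, forces in N, time in s.
With the tool pointing down it reaches from about 0.225 to 0.875 m from the base axis. Payload 3.4 kg.
Tool frame: the origin (TCP) lies at the very end of the fingers, on their centre line; the grasp point (between the pads) lies 19 mm behind it (grip_depth is the distance from the TCP to the grasp point, in m); x points along the fingers, z is the direction in which the jaws open and shut, and the axes are right-handed (so a half turn about x gives the same grasp; the last joint's range is limited). The gripper opens to 85 mm and grips with 20 to 120 N. Pads are 22 mm wide; open, the fingers measure 114 mm over their backs; the gripper's body (76 mm by 85 mm) begins 54 mm behind the grasp point. The pads swing forward as they close: fully open they stand 13 mm farther back than shut.
Start: joints at [-1.257, 0.276, 1.505, -0, 1.361, -0.121], TCP at [0.242, -0.522, 0.231] pointing down, gripper open.
Joint ranges: [-2.89, 2.89], [-0.75, 2.08], [0.22, 2.7], [-1.18, 4.32], [0.11, 2.71], [-2.7, 2.7]. Speed limits (rad/s): [2.57, 2.57, 3.14, 3.14, 3.14, 3.14].

INTERFACE

Orientations are given as a unit quaternion [w, x, y, z].
In Python, from rig import get_state, get_image, sign_off, grip_depth gives the robot as it stands. The module is installed in compiled form; this text tells all that it offers.
- The arm moves only by the tool arm_command, never from a script. Its argument "series" is a list of rows, each an object with "dp": the shift along the tool's x, y, z scaled (see below), a list of three; "angular": the turn, a rotation vector about the tool's x, y, z scaled (see below), a list of three; "gripper": the finger opening in mm, from 0 to 85.4. A call has exactly 8 rows; each row shifts and turns the pose as measured when the row begins, along the tool's axes as they then stand; what a row does not reach is not made up. The controller multiplies each number of a shift by 0.12 m and each number of a turn by 90 degrees. A row lasts 1/8 s, in which the tool goes at most 62.5 mm and 10.7 degrees, less where a joint would pass 70% of its speed; a pose out of reach is approached as far as the arm can. A call with a number of a shift or a turn outside -1 to 1 is refused whole. A call with a gripper value outside its range is refused whole. The fingers move at their own pace and stop on an object; "grip_force" is the grip in N (left out, the last holds). Time passes only in rows, so rows that do not move let the fingers close, or fill a call up. It gives the time, the measured TCP pose, the force and the opening at its end, in the units of the state.
- get_state(): the state, without advancing time (a new reading comes with each control period).
- get_image(name): name is "scene" or "top" or "wrist"; returns a dict with "image" (400x640x3 uint8, blue, green, red), "depth" (400x640 float32, m along the optical axis (not along the pixel's ray), 0 where there is no reading), "mtx" (3x3 intrinsics, pixels), "view" (4x4, takes a point from world to camera coordinates); the wrist camera has in their place "mount" (4x4, takes a point from camera to tool coordinates, whose origin is the TCP and whose axes are the tool frame's). Camera axes: x right, y up, looking along -z (the intrinsics and any distortion apply to the point x, -y, -z); pixel columns grow to the right and rows downward; lengths in m; the calibration is good to about 2 mm. A picture is of the moment at which its call begins: read the wrist's pose just before it.
- sign_off(): hands the job in, once; it reports no verdict.
The state is a dict: "clock": time; "qpos": joint angles; "qd": joint speeds; "effort": joint torques, N m; "position": TCP position; "ee_rot": TCP orientation; "contact_force": force on the tool from outside, world axes, zero at the start; "moment": the same for the moment, N m; "width": finger opening in m.
Only numpy, scipy, OpenCV 4.12 (cv2) and the standard library are available. Lean on these libraries where they do the work, as an engineer would, in place of code of your own. Each camera call takes 0.05 s, during which the arm holds its last target. There are 200 camera calls.

TASK

Slide the clear lid of the wooden specimen box all the way back to its stop and leave it open. Then sort out the four containers inside: stand the two slim vials in the vial rack, each in a cell of its own, stand the squat pot in the clear tub, and lay the flat dish in the dish stand, down on its base between the four posts. Keep every container upright all the way and set it down on its floor rather than letting it drop.

Things in the scene. Friction and masses are not known exactly. Their poses are not given: they have to be found in the camera images.
- box: Fixed wooden box 257 x 148 x 60 mm (x, y, z), walls 8 mm, floor 6 mm thick. Origin: centre of underside, z up, +x = way the lid opens, within 0.15 rad of world +x. The containers stand in its bay (x -120 to +85 mm, y +-66), in mixed places near x = -59 or +25, y = +-31 mm (3 mm slack): room for fingers along box x, only a few mm between neighbours along box y. Far end holds labels, under the lid.
- lid (a joint): How far the clear lid has slid in its grooves along box +x, in m: 0 shut (starts at 0 to 0.03), 0.206 at its stop, when the bay is clear and the lid sticks out beyond the box's far end, held by its last 40 mm. About 2 N of friction plus some drag; cannot lift or come off; stays where it is left.
- lid_rib (a point): Middle of the top of the grey finger rib on the lid: a bar 12 mm thick (box x), 40 mm long (box y), rising 18 mm above the lid's face; its top is 73 mm above the table. Pinch it from above across its 12 mm. It moves with the lid, from box x = -30 mm (shut) to +176 mm (open). Axes as the box's.
- vial_1: Slim round sample vial, clear with white paper label and white screw cap; 26 mm across, 42 mm tall, 30 g. Origin: centre of its underside; z up along its axis. Exactly like vial_2; either may go in any cell of the rack.
- vial_2: The second slim vial, the same in all as vial_1.
- pot: Squat round specimen pot, milky with a white ribbed screw cap; 44 mm across at the cap, 38 mm tall, 60 g. Origin: centre of its underside; z up.
- dish: Flat round clear dish with its cover on, white paper disc and small brown shells inside; 55 mm across, 22 mm tall, 30 g. Origin: centre of its underside; z up.
- rack: Fixed white vial rack, 141 x 48 mm (x, y), 16 mm high, three square open-topped cells in a row along its x: centres at x = -46, 0, +46 mm, y = 0, each 43 x 42 mm inside, 3 mm walls, cell floor 5 mm above the table. One vial to a cell. Origin: centre of its underside; z up; its x within 0.4 rad of world x.
- tub: Fixed clear open tub with a pale rim, 130 x 106 mm (x, y) over the rim, 118 x 94 mm inside, 23 mm high, floor 3 mm thick. Empty; the pot may stand anywhere in it. Origin: centre of its underside; z up; its x within 0.25 rad of world x.
- stand: Fixed dish stand: aluminium base 94 mm square, 5 mm thick, with four upright steel posts 6 mm thick at x, y = +-28 mm, tops 40 mm above the table. The dish lies on the base between them with about 9 mm of play; fingers closing along the stand's x or y pass between the posts. Origin: centre of its underside; z up; its x within 0.3 rad of world x.
Things that resemble listed ones, but are neither listed nor needed, are in the scene too. Of the things that look like the rack, the middle-sized one is meant.

How it is judged:
By the outcome, as a careful person would: the job done as asked, in the order asked, and still so for the second after the job is handed in, with the robot touching nothing.
It also fails if it takes over 109 s, if anything falls off the work surface, if the arm or the gripper's body presses on something with over 40 N, if the wrist force passes 120 N, or if a joint passes its speed limit or range.

## Working session

There is one attempt and no reset: what is moved stays moved. The work goes in short steps, Python scripts to look and compute and a tool call to move; the robot and the scene stay as the last step left them, time stands still between calls to the robot, and variables do not carry over. Pictures are saved under pics/ and viewed, about 12 in all and at most 16, crops included, and the job is handed in when it is done.

Besides the shell and the picture viewer there is one more tool, called after ">>>" as name(argument=value, ...) on one line, values as JSON. arm_command: Moves the arm, as the interface text tells. Its arguments: {"type":"object","properties":{"series":{"type":"array","items":{"type":"object","properties":{"dp":{"type":"array","items":{"type":"number"}},"angular":{"type":"array","items":{"type":"number"}},"gripper":{"type":"number"}}}},"grip_force":{"type":"number"}},"required":["series"]}

```bash
mkdir -p pics
cat > h.py <<'E'
import numpy as np, cv2, json
from rig import get_state, get_image, sign_off, grip_depth
from scipy.spatial.transform import Rotation as R
def T():
    s=get_state(); q=s["ee_rot"]; M=np.eye(4)
    M[:3,:3]=R.from_quat([q[1],q[2],q[3],q[0]]).as_matrix(); M[:3,3]=s["position"]; return M
def grab(name,fn=None):
    M=T(); d=get_image(name)
    d["c2w"]=M@np.array(d["mount"]) if name=="wrist" else np.linalg.inv(d["view"])
    if fn: cv2.imwrite("pics/"+fn,d["image"]); np.savez("pics/"+fn+".npz",image=d["image"],depth=d["depth"],mtx=d["mtx"],c2w=d["c2w"])
    return d
def ray(d,u,v):
    K=d["mtx"]; r=np.array([(u-K[0,2])/K[0,0],-(v-K[1,2])/K[1,1],-1.]); return d["c2w"][:3,3],d["c2w"][:3,:3]@r
def onz(d,u,v,z):
    o,r=ray(d,u,v); return o+r*(z-o[2])/r[2]
def dep(d,u,v):
    o,r=ray(d,u,v); return o+r*float(d["depth"][int(v),int(u)])
def proj(d,p):
    c=np.linalg.inv(d["c2w"])@np.append(p,1); K=d["mtx"]
    return K[0,0]*c[0]/-c[2]+K[0,2], K[1,1]*-c[1]/-c[2]+K[1,2]
def load(fn): return dict(np.load("pics/"+fn+".npz"))
E
python3 - <<'E'
from h import *
s=get_state(); print({k:np.round(v,3).tolist() for k,v in s.items()}); print(grip_depth); print(T().round(3))
for n in ("top","scene","wrist"):
    d=grab(n,n+"1.png"); print(n,d["mtx"].round(1).tolist(),d["c2w"].round(3).tolist(),[k for k in d], d.get("dist"))
E
```

```text
{'clock': 0.0, 'qpos': [-1.257, 0.277, 1.506, 0.0, 1.361, -0.121], 'qd': [-0.001, 0.0, -0.0, 0.002, 0.002, 0.0], 'effort': [-0.0, -41.677, -24.581, 0.0, 0.011, -0.0], 'position': [0.242, -0.521, 0.23], 'ee_rot': [0.596, 0.381, 0.597, -0.38], 'contact_force': [-0.781, -0.472, -0.861], 'moment': [-0.004, 0.01, -0.048], 'width': 0.085}
0.0187
[[-0.001  0.907  0.421  0.242]
 [ 0.002  0.421 -0.907 -0.521]
 [-1.     0.    -0.002  0.23 ]
 [ 0.     0.     0.     1.   ]]
top [[518.7, 0.0, 306.1], [0.0, 518.7, 191.4], [0.0, 0.0, 1.0]] [[0.008, 0.996, -0.085, 0.41], [-1.0, 0.009, 0.009, 0.053], [0.009, 0.085, 0.996, 1.523], [0.0, 0.0, 0.0, 1.0]] ['image', 'depth', 'mtx', 'view', 'c2w'] None
scene [[406.8, 0.0, 322.0], [0.0, 406.8, 191.5], [0.0, 0.0, 1.0]] [[-0.164, -0.812, 0.561, 1.141], [0.986, -0.133, 0.096, 0.15], [-0.003, 0.569, 0.823, 1.006], [0.0, 0.0, 0.0, 1.0]] ['image', 'depth', 'mtx', 'view', 'c2w'] None
wrist [[282.3, 0.0, 318.7], [0.0, 282.3, 203.5], [0.0, 0.0, 1.0]] [[0.422, 0.861, 0.284, 0.314], [-0.907, 0.401, 0.129, -0.487], [-0.003, -0.312, 0.95, 0.373], [0.0, 0.0, 0.0, 1.0]] ['image', 'depth', 'mtx', 'mount', 'c2w'] None
```

View pics/top1.png

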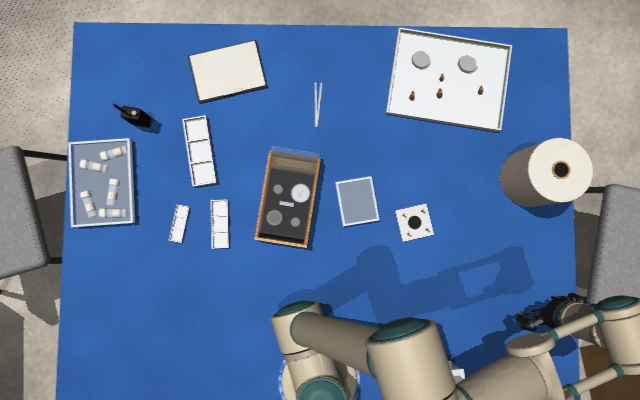

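View pics/scene1.png

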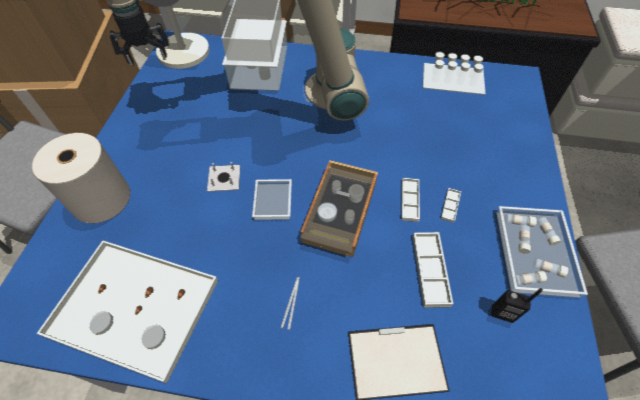

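The top view shows the box near (288,198), with the label end up. The candidates for the rack are at (178,224), (220,224) and (199,150); the middle-sized one is at (220,224). The tub is at (357,201) and the stand at (414,222). The scene view agrees.

Run:
```python
from h import *
def rects(fn,lo,hi,zs):
    d=load(fn); im=d["image"]; hsv=cv2.cvtColor(im,cv2.COLOR_BGR2HSV)
    blue=((hsv[...,0]>98)&(hsv[...,0]<122)&(hsv[...,1]>140)).astype(np.uint8)
    m=1-blue
    cs,_=cv2.findContours(m,cv2.RETR_LIST,cv2.CHAIN_APPROX_NONE)
    for c in cs:
        a=cv2.contourArea(c)
        if not 300<a<9000: continue
        for z in zs:
            P=np.array([onz(d,p[0][0],p[0][1],z)[:2] for p in c],np.float32)
            r=cv2.minAreaRect(P); b=cv2.boxPoints(r); e1=b[1]-b[0]; e2=b[2]-b[1]
            e=e1 if np.linalg.norm(e1)>np.linalg.norm(e2) else e2
            print(fn,z,np.mean(c,axis=0).round(0).tolist(),"cen",np.round(r[0],3),"size",np.round(r[1],3),"longdir",round(np.degrees(np.arctan2(e[1],e[0])),1))
rects("top1.png",0,0,[0.016])
rects("scene1.png",0,0,[0.016])
```

```text
top1.png 0.016 [[566.0, 360.0]] cen [ 0.065 -0.712] size [0.133 0.095] longdir 19.9
top1.png 0.016 [[179.0, 223.0]] cen [0.445 0.407] size [0.042 0.109] longdir -10.8
top1.png 0.016 [[414.0, 222.0]] cen [ 0.453 -0.275] size [0.096 0.097] longdir -76.6
top1.png 0.016 [[219.0, 224.0]] cen [0.445 0.29 ] size [0.143 0.053] longdir 2.6
top1.png 0.016 [[357.0, 201.0]] cen [ 0.514 -0.108] size [0.133 0.111] longdir 10.0
top1.png 0.016 [[287.0, 197.0]] cen [0.525 0.094] size [0.157 0.278] longdir -8.6
top1.png 0.016 [[199.0, 151.0]] cen [0.658 0.354] size [0.207 0.076] longdir 10.2
top1.png 0.016 [[132.0, 114.0]] cen [0.761 0.558] size [0.117 0.048] longdir 79.1
top1.png 0.016 [[227.0, 71.0]] cen [0.897 0.277] size [0.151 0.208] longdir -75.7
scene1.png 0.016 [[92.0, 389.0]] cen [ 1.089 -0.377] size [0.074 0.485] longdir -89.9
scene1.png 0.016 [[396.0, 362.0]] cen [0.903 0.28 ] size [0.15 0.21] longdir -75.7
scene1.png 0.016 [[290.0, 307.0]] cen [0.807 0.014] size [0.026 0.137] longdir -2.4
scene1.png 0.016 [[432.0, 270.0]] cen [0.657 0.356] size [0.214 0.08 ] longdir 10.1
scene1.png 0.016 [[451.0, 205.0]] cen [0.45 0.41] size [0.044 0.12 ] longdir -10.3
scene1.png 0.016 [[272.0, 199.0]] cen [ 0.514 -0.106] size [0.147 0.114] longdir 10.2
scene1.png 0.016 [[410.0, 199.0]] cen [0.449 0.294] size [0.156 0.056] longdir 3.1
scene1.png 0.016 [[223.0, 177.0]] cen [ 0.457 -0.271] size [0.112 0.1  ] longdir 13.4
scene1.png 0.016 [[339.0, 208.0]] cen [0.503 0.092] size [0.165 0.306] longdir -8.3
```

```bash
cat > plan.py <<'E'
"""plan.py x y z yawdeg grip nrows_total [speed mm/row]  ... '/'-separated waypoints; yaw = direction of tool z in world"""
import sys; from h import *
def tgt(x,y,z,yaw):
    M=np.eye(4); a=np.radians(yaw); zz=np.array([np.cos(a),np.sin(a),0]); xx=np.array([0,0,-1.])
    M[:3,:3]=np.c_[xx,np.cross(zz,xx),zz]; M[:3,3]=[x,y,z]; return M
def plan(M,wps):
    out=[]
    for w in wps:
        x,y,z,yaw,g,n=w[:6]; n=int(n); G=tgt(x,y,z,yaw)
        p0=M[:3,3].copy(); rv=R.from_matrix(M[:3,:3].T@G[:3,:3]).as_rotvec()
        d=np.linalg.norm(G[:3,3]-p0); 
        if d/n>0.0625 or np.degrees(np.linalg.norm(rv))/n>10.7: print("TOO FAST",d/n,np.degrees(np.linalg.norm(rv))/n)
        R0=M[:3,:3].copy()
        for k in range(n):
            Rk=R0@R.from_rotvec(rv*k/n).as_matrix()
            dp=Rk.T@((G[:3,3]-p0)/n)/0.12
            out.append((dp.round(3),(rv/n/(np.pi/2)).round(3),g))
        M=G
    for i,(a,b,g) in enumerate(out):
        if i%8==0: print("--")
        print(json.dumps({"dp":a.tolist(),"angular":b.tolist(),"gripper":g}))
    return M
if __name__=="__main__":
    wps=[[float(v) for v in s.split(",")] for s in sys.argv[1].split("/")]
    M=T(); print("at",M[:3,3].round(4),"yaw",np.degrees(np.arctan2(M[1,2],M[0,2])).round(1), "w",round(get_state()["width"],4))
    plan(M,wps)
E
python3 plan.py 0.515,0.09,0.17,-8.5,85,16
```

```text
at [ 0.2421 -0.5211  0.2306] yaw -65.1 w 0.0853
--
{"dp": [0.032, 0.263, -0.229], "angular": [-0.039, -0.0, -0.0], "gripper": 85.0}
{"dp": [0.032, 0.277, -0.212], "angular": [-0.039, -0.0, -0.0], "gripper": 85.0}
{"dp": [0.032, 0.289, -0.195], "angular": [-0.039, -0.0, -0.0], "gripper": 85.0}
{"dp": [0.032, 0.301, -0.176], "angular": [-0.039, -0.0, -0.0], "gripper": 85.0}
{"dp": [0.032, 0.311, -0.158], "angular": [-0.039, -0.0, -0.0], "gripper": 85.0}
{"dp": [0.032, 0.32, -0.138], "angular": [-0.039, -0.0, -0.0], "gripper": 85.0}
{"dp": [0.032, 0.328, -0.118], "angular": [-0.039, -0.0, -0.0], "gripper": 85.0}
{"dp": [0.032, 0.335, -0.098], "angular": [-0.039, -0.0, -0.0], "gripper": 85.0}
--
{"dp": [0.032, 0.34, -0.077], "angular": [-0.039, -0.0, -0.0], "gripper": 85.0}
{"dp": [0.032, 0.344, -0.056], "angular": [-0.039, -0.0, -0.0], "gripper": 85.0}
{"dp": [0.032, 0.347, -0.034], "angular": [-0.039, -0.0, -0.0], "gripper": 85.0}
{"dp": [0.032, 0.348, -0.013], "angular": [-0.039, -0.0, -0.0], "gripper": 85.0}
{"dp": [0.032, 0.348, 0.009], "angular": [-0.039, -0.0, -0.0], "gripper": 85.0}
{"dp": [0.032, 0.347, 0.03], "angular": [-0.039, -0.0, -0.0], "gripper": 85.0}
{"dp": [0.032, 0.345, 0.051], "angular": [-0.039, -0.0, -0.0], "gripper": 85.0}
{"dp": [0.032, 0.341, 0.073], "angular": [-0.039, -0.0, -0.0], "gripper": 85.0}
```

>>> arm_command(series=[{"dp": [0.03,0.26,-0.23],"angular": [-0.039,0,0],"gripper": 85},{"dp": [0.03,0.28,-0.21],"angular": [-0.039,0,0],"gripper": 85},{"dp": [0.03,0.29,-0.2],"angular": [-0.039,0,0],"gripper": 85},{"dp": [0.03,0.3,-0.18],"angular": [-0.039,0,0],"gripper": 85},{"dp": [0.03,0.31,-0.16],"angular": [-0.039,0,0],"gripper": 85},{"dp": [0.03,0.32,-0.14],"angular": [-0.039,0,0],"gripper": 85},{"dp": [0.03,0.33,-0.12],"angular": [-0.039,0,0],"gripper": 85},{"dp": [0.03,0.335,-0.1],"angular": [-0.039,0,0],"gripper": 85}])

```text
clock: 1.15
position: [0.3785, -0.2064, 0.1991]
ee_rot: [0.671, 0.222, 0.672, -0.22]
contact_force: [0.7, -0.5, -0.8]
width: 0.0851
```

>>> arm_command(series=[{"dp": [0.03,0.34,-0.08],"angular": [-0.039,0,0],"gripper": 85},{"dp": [0.03,0.344,-0.056],"angular": [-0.039,0,0],"gripper": 85},{"dp": [0.03,0.347,-0.034],"angular": [-0.039,0,0],"gripper": 85},{"dp": [0.03,0.348,-0.013],"angular": [-0.039,0,0],"gripper": 85},{"dp": [0.03,0.348,0.009],"angular": [-0.039,0,0],"gripper": 85},{"dp": [0.03,0.347,0.03],"angular": [-0.039,0,0],"gripper": 85},{"dp": [0.03,0.345,0.05],"angular": [-0.039,0,0],"gripper": 85},{"dp": [0.03,0.341,0.073],"angular": [-0.039,0,0],"gripper": 85}])

```text
clock: 2.15
position: [0.5133, 0.112, 0.1693]
ee_rot: [0.705, 0.046, 0.706, -0.045]
contact_force: [-0.6, -0.4, -0.7]
width: 0.0853
```

Run:
```python
from h import *
M=T(); print(M[:3,3].round(4),np.degrees(np.arctan2(M[1,2],M[0,2])))
d=grab("wrist","w2.png")
```

```text
[0.5133 0.112  0.1693] -7.404836937709021
```

View pics/w2.png

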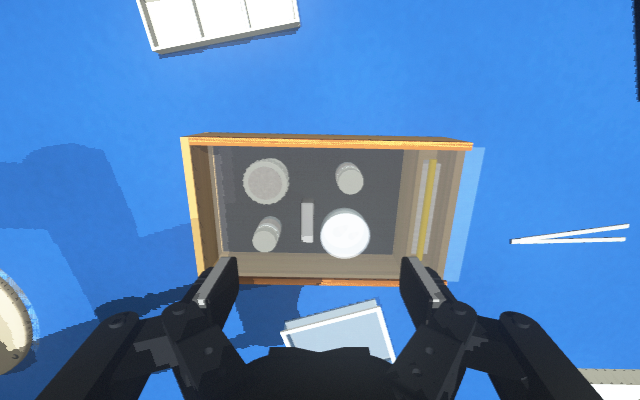

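The wrist view shows the pot at (265,180), one vial at (349,178), the other at (267,234) and the dish at (345,233). The rib is at (308,222), and the box outline runs from (182,138) to (473,143).

Run:
```python
from h import *
d=load("w2.png"); im=d["image"]
g=cv2.cvtColor(im,cv2.COLOR_BGR2GRAY)
for n,(u,v) in dict(rib=(307,215),ribedge=(307,238),pot=(265,178),vialA=(349,172),vialB=(266,228),dish=(345,228),corner=(184,138),cornerR=(470,145),floor=(300,165),table=(100,150)).items():
    print(n,dep(d,u,v).round(4),"onz .073",onz(d,u,v,0.073).round(4)[:2],im[v,u])
# rib bright mask
m=((g>165)&(cv2.cvtColor(im,cv2.COLOR_BGR2HSV)[...,1]<40)).astype(np.uint8)
sub=np.zeros_like(m); sub[195:250,295:321]=m[195:250,295:321]
c=max(cv2.findContours(sub,0,2)[0],key=cv2.contourArea); print("rib px",cv2.minAreaRect(c))
# second view: top
t=load("top1.png"); gt=t["image"]; print(gt[200:208,276:300].mean(2).astype(int))
for p in ([.5,.09,.073],): print(proj(t,p))
s=cv2.resize(gt[140:255,245:335],None,fx=6,fy=5,interpolation=cv2.INTER_CUBIC); a=cv2.resize(im[125:295,175:495],None,fx=2,fy=2)
cv2.imwrite("pics/topcrop.png",s)
```

```text
rib [0.5013 0.106  0.0748] onz .073 [0.5011 0.1053] [187 188 185]
ribedge [0.4978 0.0823 0.0717] onz .073 [0.4979 0.0829] [220 220 218]
pot [0.4661 0.1402 0.0557] onz .073 [0.4699 0.1437] [170 174 176]
vialA [0.5439 0.1355 0.054 ] onz .073 [0.5424 0.1396] [189 195 191]
vialB [0.4571 0.0899 0.0535] onz .073 [0.4621 0.0976] [166 172 168]
dish [0.5345 0.0814 0.0568] onz .073 [0.5338 0.0884] [251 250 248]
corner [0.4036 0.1852 0.0599] onz .073 [0.4098 0.1855] [161 236 253]
cornerR [0.6511 0.1471 0.0597] onz .073 [0.6444 0.1495] [ 99 160 232]
floor [0.4999 0.1479 0.0547] onz .073 [0.5016 0.151 ] [100  95  93]
table [0.2805 0.183  0.0004] onz .073 [0.3372 0.185 ] [215 125  58]
rib px ((306.5, 222.5), (39.0, 11.0), 90.0)
[[ 61  61  60  64  75  76  69  65  62  63  63  62  62  63  62  62  62  71
  113 170 204 214 218 219]
 [ 61  61  60 104 164 172 130 104  87  82  78  78  70  66  63  62  61  62
   63  86 135 171 194 211]
 [ 62  62  62 103 166 194 193 195 198 194 190 176 133 109  90  82  80  78
   61  60  62  72 100 120]
 [ 61  61  61 133 199 196 196 195 194 193 192 192 189 193 197 192 194 171
   56  62  62  62  62  62]
 [ 60  61  61 126 192 198 197 191 193 194 193 194 194 192 191 190 190 159
   56  62  62  60  62  62]
 [ 61  60  61  58  54  54  71  95 133 172 185 195 200 199 189 191 189 153
   57  62  62  61  63  62]
 [ 62  63  62  61  61  60  61  58  57  56  51  50  66  88 128 170 176 136
   61  60  60  61  62  62]
 [ 62  62  62  63  62  62  62  61  61  62  62  62  62  62  61  55  52  55
   61  61  60  62  61  62]]
(np.float64(288.22409085769533), np.float64(203.62507591526213))
```

```bash
python3 plan.py 0.4995,0.095,0.11,-8.7,50,5/0.4995,0.095,0.061,-8.7,50,3 ; python3 plan.py .513,.112,.169,-8.7,50,1/.513,.112,.169,-8.7,50,1 >/dev/null
```

```text
at [0.5155 0.1167 0.1689] yaw -7.3 w 0.0847
--
{"dp": [0.098, -0.04, -0.022], "angular": [0.003, 0.0, -0.001], "gripper": 50.0}
{"dp": [0.098, -0.04, -0.022], "angular": [0.003, 0.0, -0.001], "gripper": 50.0}
{"dp": [0.098, -0.04, -0.022], "angular": [0.003, 0.0, -0.001], "gripper": 50.0}
{"dp": [0.098, -0.04, -0.021], "angular": [0.003, 0.0, -0.001], "gripper": 50.0}
{"dp": [0.098, -0.04, -0.021], "angular": [0.003, 0.0, -0.001], "gripper": 50.0}
{"dp": [0.136, 0.0, 0.0], "angular": [0.0, 0.0, 0.0], "gripper": 50.0}
{"dp": [0.136, 0.0, 0.0], "angular": [0.0, 0.0, 0.0], "gripper": 50.0}
{"dp": [0.136, 0.0, 0.0], "angular": [0.0, 0.0, 0.0], "gripper": 50.0}
```

>>> arm_command(series=[{"dp": [0.1,-0.04,-0.022],"angular": [0.003,0,0],"gripper": 50},{"dp": [0.1,-0.04,-0.022],"angular": [0.003,0,0],"gripper": 50},{"dp": [0.1,-0.04,-0.022],"angular": [0.003,0,0],"gripper": 50},{"dp": [0.1,-0.04,-0.022],"angular": [0.003,0,0],"gripper": 50},{"dp": [0.1,-0.04,-0.022],"angular": [0.003,0,0],"gripper": 50},{"dp": [0.1,0,0],"angular": [0,0,0],"gripper": 50},{"dp": [0,0,0],"angular": [0,0,0],"gripper": 50},{"dp": [0,0,0],"angular": [0,0,0],"gripper": 50}])

```text
clock: 3.2
position: [0.4954, 0.0909, 0.0903]
ee_rot: [0.704, 0.057, 0.706, -0.053]
contact_force: [0.9, 0.7, -0.3]
width: 0.05
```

```bash
python3 plan.py 0.4995,0.095,0.061,-8.7,50,3
```

```text
at [0.4954 0.0909 0.0903] yaw -8.9 w 0.05
--
{"dp": [0.082, 0.013, 0.01], "angular": [-0.001, -0.001, -0.001], "gripper": 50.0}
{"dp": [0.082, 0.013, 0.01], "angular": [-0.001, -0.001, -0.001], "gripper": 50.0}
{"dp": [0.082, 0.013, 0.01], "angular": [-0.001, -0.001, -0.001], "gripper": 50.0}
```

>>> arm_command(series=[{"dp": [0.075,0.012,0.01],"angular": [0,0,0],"gripper": 50},{"dp": [0.075,0.012,0.01],"angular": [0,0,0],"gripper": 50},{"dp": [0.075,0.012,0.01],"angular": [0,0,0],"gripper": 50},{"dp": [0,0,0],"angular": [0,0,0],"gripper": 6},{"dp": [0,0,0],"angular": [0,0,0],"gripper": 6},{"dp": [0,0,0],"angular": [0,0,0],"gripper": 6},{"dp": [0,0,0],"angular": [0,0,0],"gripper": 6},{"dp": [0,0,0],"angular": [0,0,0],"gripper": 6}], grip_force=30)

```text
clock: 4.2
position: [0.5007, 0.0957, 0.062]
ee_rot: [0.704, 0.056, 0.706, -0.052]
contact_force: [0.3, 0.3, -1.6]
width: 0.0108
```

>>> arm_command(series=[{"dp": [0,0,0.1],"angular": [0,0,0],"gripper": 6},{"dp": [0,0,0.19],"angular": [0,0,0],"gripper": 6},{"dp": [0,0,0.2],"angular": [0,0,0],"gripper": 6},{"dp": [0,0,0.2],"angular": [0,0,0],"gripper": 6},{"dp": [0,0,0.2],"angular": [0,0,0],"gripper": 6},{"dp": [0,0,0.2],"angular": [0,0,0],"gripper": 6},{"dp": [0,0,0.15],"angular": [0,0,0],"gripper": 6},{"dp": [0,0,0.1],"angular": [0,0,0],"gripper": 6}])

```text
clock: 5.2
position: [0.6619, 0.0716, 0.062]
ee_rot: [0.7, 0.057, 0.709, -0.051]
contact_force: [-2.5, 0.6, 2.3]
width: 0.011
```

```bash
python3 plan.py 0.6934,0.066,0.062,-8.7,6,3; python3 -c "
from h import *
s=get_state(); print(np.array(s['contact_force']).round(2), s['width'])"
```

```text
at [0.6619 0.0716 0.062 ] yaw -8.8 w 0.011
--
{"dp": [-0.001, -0.002, 0.089], "angular": [-0.0, -0.003, -0.002], "gripper": 6.0}
{"dp": [-0.001, -0.002, 0.089], "angular": [-0.0, -0.003, -0.002], "gripper": 6.0}
{"dp": [-0.001, -0.002, 0.089], "angular": [-0.0, -0.003, -0.002], "gripper": 6.0}
[-2.49  0.58  2.26] 0.011027458736551409
```

>>> arm_command(series=[{"dp": [0,0,0.08],"angular": [0,0,0],"gripper": 6},{"dp": [0,0,0.08],"angular": [0,0,0],"gripper": 6},{"dp": [0,0,0.06],"angular": [0,0,0],"gripper": 6},{"dp": [0,0,0.04],"angular": [0,0,0],"gripper": 6},{"dp": [0,0,0.03],"angular": [0,0,0],"gripper": 6},{"dp": [0,0,0.03],"angular": [0,0,0],"gripper": 6},{"dp": [0,0,0.03],"angular": [0,0,0],"gripper": 6},{"dp": [0,0,0.03],"angular": [0,0,0],"gripper": 6}])

```text
clock: 6.2
position: [0.6897, 0.0674, 0.0619]
ee_rot: [0.685, 0.057, 0.724, -0.051]
contact_force: [-9.6, 1.8, 5.9]
width: 0.0109
```

>>> arm_command(series=[{"dp": [0,0,0.03],"angular": [0,0,0],"gripper": 6},{"dp": [0,0,0.03],"angular": [0,0,0],"gripper": 6},{"dp": [0,0,0.03],"angular": [0,0,0],"gripper": 6},{"dp": [0,0,0.03],"angular": [0,0,0],"gripper": 6},{"dp": [0,0,0.03],"angular": [0,0,0],"gripper": 6},{"dp": [0,0,0.03],"angular": [0,0,0],"gripper": 6},{"dp": [0,0,0.03],"angular": [0,0,0],"gripper": 6},{"dp": [0,0,0.03],"angular": [0,0,0],"gripper": 6}])

```text
clock: 7.2
position: [0.6894, 0.0674, 0.0618]
ee_rot: [0.663, 0.057, 0.745, -0.05]
contact_force: [-9.9, 1.7, 5.8]
width: 0.011
```

>>> arm_command(series=[{"dp": [0,0,0],"angular": [0,0,0],"gripper": 45},{"dp": [0,0,0],"angular": [0,0,0],"gripper": 45},{"dp": [0,0,0],"angular": [0,0,0],"gripper": 45},{"dp": [0,0,0],"angular": [0,0,0],"gripper": 45},{"dp": [-0.2,0,0],"angular": [0,0,0],"gripper": 45},{"dp": [-0.3,0,0],"angular": [0,0,0],"gripper": 45},{"dp": [-0.3,0,0],"angular": [0,0,0],"gripper": 45},{"dp": [0,0,0],"angular": [0,0,0],"gripper": 45}])

```text
clock: 8.2
position: [0.7028, 0.0643, 0.1577]
ee_rot: [0.664, 0.057, 0.744, -0.051]
contact_force: [0.3, 0.8, 0.1]
width: 0.0453
```

```bash
python3 plan.py 0.525,0.06,0.17,-8.7,85,6
```

```text
at [0.7028 0.0643 0.1577] yaw -8.8 w 0.0453
--
{"dp": [0.01, -0.044, -0.243], "angular": [-0.0, -0.012, 0.0], "gripper": 85.0}
{"dp": [0.006, -0.044, -0.244], "angular": [-0.0, -0.012, 0.0], "gripper": 85.0}
{"dp": [0.001, -0.043, -0.244], "angular": [-0.0, -0.012, 0.0], "gripper": 85.0}
{"dp": [-0.003, -0.043, -0.244], "angular": [-0.0, -0.012, 0.0], "gripper": 85.0}
{"dp": [-0.008, -0.043, -0.244], "angular": [-0.0, -0.012, 0.0], "gripper": 85.0}
{"dp": [-0.012, -0.043, -0.243], "angular": [-0.0, -0.012, 0.0], "gripper": 85.0}
```

>>> arm_command(series=[{"dp": [0.01,-0.03,-0.24],"angular": [0,-0.012,0],"gripper": 85},{"dp": [0.006,-0.03,-0.24],"angular": [0,-0.012,0],"gripper": 85},{"dp": [0.001,-0.03,-0.24],"angular": [0,-0.012,0],"gripper": 85},{"dp": [-0.003,-0.03,-0.24],"angular": [0,-0.012,0],"gripper": 85},{"dp": [-0.008,-0.03,-0.24],"angular": [0,-0.012,0],"gripper": 85},{"dp": [-0.01,-0.03,-0.2],"angular": [0,-0.01,0],"gripper": 85},{"dp": [0,0,0],"angular": [0,0,0],"gripper": 85},{"dp": [0,0,0],"angular": [0,0,0],"gripper": 85}])

```text
clock: 9.2
position: [0.5245, 0.0682, 0.1599]
ee_rot: [0.701, 0.054, 0.709, -0.055]
contact_force: [0.5, -0.5, -0.1]
width: 0.0848
```

Run:
```python
from h import *
M=T(); print(M.round(3))
d=grab("wrist","w3.png"); grab("top","top3.png"); grab("scene","scene3.png")
```

```text
[[-0.011  0.153  0.988  0.525]
 [-0.001  0.988 -0.153  0.068]
 [-1.    -0.002 -0.011  0.16 ]
 [ 0.     0.     0.     1.   ]]
```

View pics/w3.png

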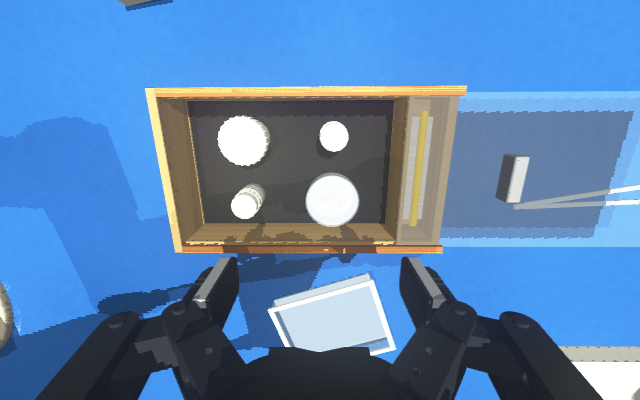

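The wrist view shows the lid out to the right with the rib at (510,180). The pot cap is at (244,141), vial A at (334,136), vial B's cap near (245,207) and the dish at (332,200).

```bash
cat > meas.py <<'E'
from h import *
def cloud(d):
    v,u=np.mgrid[0:400,0:640]; K=d["mtx"]; z=d["depth"]
    P=np.stack([(u-K[0,2])/K[0,0]*z,-(v-K[1,2])/K[1,1]*z,-z],-1)
    return P@d["c2w"][:3,:3].T+d["c2w"][:3,3], z>0
def caps(d,seeds,win=32):
    P,ok=cloud(d); im=d["image"]; out={}
    for n,(u,v,zt,tol) in seeds.items():
        m=np.zeros(ok.shape,bool); m[v-win:v+win,u-win:u+win]=True
        m&=ok&(abs(P[...,2]-zt)<tol)
        n_,lab,st,ce=cv2.connectedComponentsWithStats(m.astype(np.uint8))
        k=1+np.argmin(np.hypot(*(ce[1:]-[u,v]).T)-0.02*st[1:,4]); mm=lab==k
        c=max(cv2.findContours(mm.astype(np.uint8),0,1)[0],key=cv2.contourArea)
        zm=np.median(P[mm][:,2])
        W=np.array([onz(d,p[0][0],p[0][1],zm)[:2] for p in c],np.float32)
        (cx,cy),r=cv2.minEnclosingCircle(W); q=W.mean(0)
        out[n]=(cx,cy); print(n,"c",round(cx,4),round(cy,4),"mean",q.round(4),"diam",round(2*r,4),"z",round(zm,4),"px",ce[k].round(0),st[k,4])
    return out
E
python3 - <<'E'
from meas import *
d=load("w3.png")
o=caps(d,dict(pot=(244,141,.044,.005),vA=(334,136,.048,.005),vB=(245,207,.048,.005),dish=(332,200,.028,.006)))
for u,v in ((148,89),(463,88),(510,165),(179,250),(440,249)): print((u,v),dep(d,u,v).round(4))
t=load("top3.png"); s=load("scene3.png")
# second view: white blobs in the top view near the box
g=cv2.cvtColor(t["image"],6); m=(g>150).astype(np.uint8)
n,l,st,ce=cv2.connectedComponentsWithStats(m[140:260,245:335])
for k in range(1,n):
    if st[k,4]>8: print("top blob",ce[k]+[245,140],st[k,4])
for k,(x,y) in o.items(): print(k,"->top",np.round(proj(t,[x,y,{'pot':.044,'vA':.048,'vB':.048,'dish':.028}[k]]),1))
B=np.array([.5194,.0927]);a=np.radians(-8.75);b=np.array([np.cos(a),np.sin(a)]);nn=np.array([-b[1],b[0]])
for k,p in o.items(): q=np.array(p)-B; print(k,"box",(q@b).round(4),(q@nn).round(4))
E
```

```text
pot c 0.4629 0.1334 mean [0.4631 0.1336] diam 0.0452 z 0.0438 px [242. 140.] 1895
vA c 0.5447 0.1244 mean [0.5446 0.1244] diam 0.0249 z 0.0475 px [334. 137.] 626
vB c 0.4512 0.0737 mean [0.4512 0.0739] diam 0.0261 z 0.0475 px [244. 206.] 515
dish c 0.5343 0.0598 mean [0.5344 0.0599] diam 0.0562 z 0.0275 px [331. 200.] 2205
(148, 89) [0.4023 0.1854 0.0596]
(463, 88) [0.6508 0.1476 0.0595]
(510, 165) [0.6854 0.0817 0.0679]
(179, 250) [0.3832 0.043  0.0601]
(440, 249) [0.6297 0.0077 0.0603]
top blob [267.75471698 170.82075472] 212
top blob [293.63297432 171.85749793] 1207
top blob [319.61792453 171.92924528] 212
top blob [265.81911263 218.26962457] 293
top blob [319. 218.] 287
top blob [276.04032258 217.25806452] 124
top blob [295.11764706 222.03921569] 51
top blob [288.76388889 243.33333333] 72
top blob [263.52857143 254.62857143] 70
top blob [299.256 256.816] 250
pot ->top [273.1 217.1]
vA ->top [276.6 188.4]
vB ->top [294.  221.4]
dish ->top [299.2 192.8]
pot box -0.062 0.0316
vA box 0.0201 0.0352
vB box -0.0645 -0.0291
dish box 0.0198 -0.0303
```

```bash
python3 - <<'E'
from meas import *
d=load("w3.png"); P,ok=cloud(d)
m=ok&(P[...,2]>.068)&(P[...,0]>.66)&(P[...,0]<.73)&(abs(P[...,1]-.066)<.04)
print("rib top",P[m].mean(0).round(4),P[m].min(0).round(4),P[m].max(0).round(4),m.sum())
d=load("w2.png"); P,ok=cloud(d)
m=ok&(P[...,2]>.068)&(P[...,0]>.47)&(P[...,0]<.53)&(abs(P[...,1]-.095)<.03)
print("rib before",P[m].mean(0).round(4),m.sum())
E
python3 plan.py 0.5447,0.1244,0.09,-8.7,50,5
```

```text
rib top [0.6878 0.0703 0.0722] [0.6804 0.0497 0.0681] [0.697  0.0896 0.0748] 812
rib before [0.5073 0.1205 0.2312] 6612
at [0.5248 0.0681 0.16  ] yaw -8.8 w 0.0848
--
{"dp": [0.116, 0.098, 0.02], "angular": [-0.0, -0.001, 0.0], "gripper": 50.0}
{"dp": [0.116, 0.098, 0.019], "angular": [-0.0, -0.001, 0.0], "gripper": 50.0}
{"dp": [0.116, 0.098, 0.019], "angular": [-0.0, -0.001, 0.0], "gripper": 50.0}
{"dp": [0.116, 0.098, 0.019], "angular": [-0.0, -0.001, 0.0], "gripper": 50.0}
{"dp": [0.117, 0.098, 0.019], "angular": [-0.0, -0.001, 0.0], "gripper": 50.0}
```

>>> arm_command(series=[{"dp": [0.11,0.095,0.02],"angular": [0,-0.001,0],"gripper": 50},{"dp": [0.11,0.095,0.02],"angular": [0,-0.001,0],"gripper": 50},{"dp": [0.11,0.095,0.02],"angular": [0,-0.001,0],"gripper": 50},{"dp": [0.11,0.095,0.02],"angular": [0,-0.001,0],"gripper": 50},{"dp": [0.07,0.07,0.01],"angular": [0,-0.001,0],"gripper": 50},{"dp": [0,0,0],"angular": [0,0,0],"gripper": 50},{"dp": [0,0,0],"angular": [0,0,0],"gripper": 50},{"dp": [0,0,0],"angular": [0,0,0],"gripper": 50}])

```text
clock: 10.35
position: [0.5458, 0.1241, 0.0924]
ee_rot: [0.703, 0.053, 0.707, -0.055]
contact_force: [0.4, 1.2, 0.1]
width: 0.05
```

```bash
python3 plan.py 0.5447,0.1244,0.024,-8.7,50,5
```

```text
at [0.5458 0.1241 0.0924] yaw -8.8 w 0.05
--
{"dp": [0.114, 0.001, -0.001], "angular": [-0.0, -0.001, 0.0], "gripper": 50.0}
{"dp": [0.114, 0.0, -0.002], "angular": [-0.0, -0.001, 0.0], "gripper": 50.0}
{"dp": [0.114, 0.0, -0.002], "angular": [-0.0, -0.001, 0.0], "gripper": 50.0}
{"dp": [0.114, 0.0, -0.002], "angular": [-0.0, -0.001, 0.0], "gripper": 50.0}
{"dp": [0.114, 0.0, -0.002], "angular": [-0.0, -0.001, 0.0], "gripper": 50.0}
```

>>> arm_command(series=[{"dp": [0.11,0,-0.002],"angular": [0,-0.001,0],"gripper": 50},{"dp": [0.11,0,-0.002],"angular": [0,-0.001,0],"gripper": 50},{"dp": [0.11,0,-0.002],"angular": [0,-0.001,0],"gripper": 50},{"dp": [0.11,0,-0.002],"angular": [0,-0.001,0],"gripper": 50},{"dp": [0.08,0,0],"angular": [0,0,0],"gripper": 50},{"dp": [0,0,0],"angular": [0,0,0],"gripper": 50},{"dp": [0,0,0],"angular": [0,0,0],"gripper": 20},{"dp": [0,0,0],"angular": [0,0,0],"gripper": 20}], grip_force=25)

```text
clock: 11.35
position: [0.5448, 0.1233, 0.0258]
ee_rot: [0.706, 0.053, 0.704, -0.055]
contact_force: [0.6, -0.7, 0.2]
width: 0.025
```

>>> arm_command(series=[{"dp": [0,0,0],"angular": [0,0,0],"gripper": 20},{"dp": [0,0,0],"angular": [0,0,0],"gripper": 20},{"dp": [0,0,0],"angular": [0,0,0],"gripper": 20},{"dp": [-0.1,0,0],"angular": [0,0,0],"gripper": 20},{"dp": [-0.2,0,0],"angular": [0,0,0],"gripper": 20},{"dp": [-0.25,0,0],"angular": [0,0,0],"gripper": 20},{"dp": [-0.2,0,0],"angular": [0,0,0],"gripper": 20},{"dp": [0,0,0],"angular": [0,0,0],"gripper": 20}])

```text
clock: 12.35
position: [0.5455, 0.1237, 0.1221]
ee_rot: [0.707, 0.054, 0.703, -0.055]
contact_force: [-0.2, 0.1, -0.3]
width: 0.0251
```

```bash
python3 plan.py 0.448,0.255,0.13,3,20,6
```

```text
at [0.5455 0.1237 0.1221] yaw -8.8 w 0.0251
--
{"dp": [-0.012, 0.159, -0.162], "angular": [-0.022, 0.001, 0.0], "gripper": 20.0}
{"dp": [-0.012, 0.165, -0.156], "angular": [-0.022, 0.001, 0.0], "gripper": 20.0}
{"dp": [-0.012, 0.17, -0.15], "angular": [-0.022, 0.001, 0.0], "gripper": 20.0}
{"dp": [-0.012, 0.175, -0.144], "angular": [-0.022, 0.001, 0.0], "gripper": 20.0}
{"dp": [-0.011, 0.18, -0.138], "angular": [-0.022, 0.001, 0.0], "gripper": 20.0}
{"dp": [-0.011, 0.185, -0.132], "angular": [-0.022, 0.001, 0.0], "gripper": 20.0}
```

>>> arm_command(series=[{"dp": [-0.01,0.155,-0.16],"angular": [-0.022,0.001,0],"gripper": 20},{"dp": [-0.01,0.16,-0.15],"angular": [-0.022,0.001,0],"gripper": 20},{"dp": [-0.01,0.16,-0.15],"angular": [-0.022,0.001,0],"gripper": 20},{"dp": [-0.01,0.17,-0.14],"angular": [-0.022,0.001,0],"gripper": 20},{"dp": [-0.01,0.17,-0.13],"angular": [-0.022,0.001,0],"gripper": 20},{"dp": [-0.01,0.14,-0.1],"angular": [-0.018,0.001,0],"gripper": 20},{"dp": [0,0,0],"angular": [0,0,0],"gripper": 20},{"dp": [0,0,0],"angular": [0,0,0],"gripper": 20}])

```text
clock: 13.35
position: [0.4477, 0.2464, 0.1235]
ee_rot: [0.702, -0.02, 0.711, 0.016]
contact_force: [0.3, 0.1, 0.1]
width: 0.025
```

Run:
```python
from h import *
print(T().round(3)); d=grab("wrist","w4.png")
```

```text
[[-0.012 -0.052  0.999  0.448]
 [-0.006  0.999  0.052  0.246]
 [-1.    -0.005 -0.013  0.123]
 [ 0.     0.     0.     1.   ]]
```

View pics/w4.png

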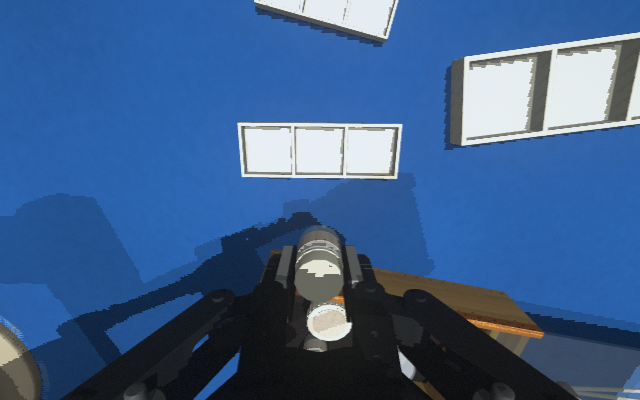

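The held vial is upright at (320,270). The target rack's outline runs through (238,124), (402,125), (397,179) and (242,177).

Run:
```python
from meas import *
d=load("w4.png"); hsv=cv2.cvtColor(d["image"],cv2.COLOR_BGR2HSV)
m=((hsv[...,1]<110)).astype(np.uint8); m[200:]=0
n,l,st,ce=cv2.connectedComponentsWithStats(m); k=l[150,268]; mm=(l==k).astype(np.uint8); c=max(cv2.findContours(mm,0,1)[0],key=cv2.contourArea)
P,ok=cloud(d); rim=ok&(mm>0)&(P[...,2]>.012); print("rim z",np.median(P[rim][:,2]),"cell floor z",[P[150,u].round(4) for u in (268,320,371)])
W=np.array([onz(d,*p[0],.016)[:2] for p in c],np.float32); r=cv2.minAreaRect(W); print(r,np.degrees(np.arctan2(*(cv2.boxPoints(r)[1]-cv2.boxPoints(r)[0])[::-1])))
# second view: cell centres' rays from top
C=np.array(r[0]); b=cv2.boxPoints(r); e=max((b[1]-b[0],b[2]-b[1]),key=np.linalg.norm); e/=np.linalg.norm(e); e*=np.sign(e[0]); print("yaw",np.degrees(np.arctan2(e[1],e[0])))
for s in (-.046,0,.046): print((C+s*e).round(4), np.round(proj(d,np.append(C+s*e,.005)),0))
```

```text
rim z 0.01534737032314952 cell floor z [array([0.3969, 0.2899, 0.0043]), array([0.4446, 0.2926, 0.0051]), array([0.4911, 0.295 , 0.0043])]
((0.4438662528991699, 0.2932829260826111), (0.14129780232906342, 0.04876343160867691), 2.32934832572937) -87.670654
yaw 2.3293471
[0.3979 0.2914] [269. 149.]
[0.4439 0.2933] [319. 149.]
[0.4898 0.2952] [370. 150.]
```

```bash
python3 plan.py 0.4895,0.295,0.06,2.3,20,5
```

```text
at [0.4477 0.2463 0.1235] yaw 2.9 w 0.025
--
{"dp": [0.104, 0.078, 0.075], "angular": [0.001, -0.002, 0.001], "gripper": 20.0}
{"dp": [0.105, 0.078, 0.075], "angular": [0.001, -0.002, 0.001], "gripper": 20.0}
{"dp": [0.105, 0.078, 0.074], "angular": [0.001, -0.002, 0.001], "gripper": 20.0}
{"dp": [0.105, 0.078, 0.074], "angular": [0.001, -0.002, 0.001], "gripper": 20.0}
{"dp": [0.106, 0.078, 0.073], "angular": [0.001, -0.002, 0.001], "gripper": 20.0}
```

>>> arm_command(series=[{"dp": [0.05,0.078,0.075],"angular": [0.001,-0.002,0],"gripper": 20},{"dp": [0.1,0.078,0.075],"angular": [0.001,-0.002,0],"gripper": 20},{"dp": [0.1,0.078,0.075],"angular": [0.001,-0.002,0],"gripper": 20},{"dp": [0.1,0.078,0.075],"angular": [0.001,-0.002,0],"gripper": 20},{"dp": [0.1,0.05,0.05],"angular": [0,-0.002,0],"gripper": 20},{"dp": [0.03,0,0],"angular": [0,0,0],"gripper": 20},{"dp": [0,0,0],"angular": [0,0,0],"gripper": 20},{"dp": [0,0,0],"angular": [0,0,0],"gripper": 20}])

```text
clock: 14.4
position: [0.4914, 0.2933, 0.0594]
ee_rot: [0.708, -0.017, 0.706, 0.013]
contact_force: [0.0, 0.2, 0.2]
width: 0.025
```

```bash
python3 plan.py 0.4895,0.295,0.0255,2.3,20,3
```

```text
at [0.4914 0.2933 0.0594] yaw 2.4 w 0.025
--
{"dp": [0.094, 0.006, -0.005], "angular": [0.0, 0.0, 0.001], "gripper": 20.0}
{"dp": [0.094, 0.005, -0.005], "angular": [0.0, 0.0, 0.001], "gripper": 20.0}
{"dp": [0.094, 0.005, -0.005], "angular": [0.0, 0.0, 0.001], "gripper": 20.0}
```

>>> arm_command(series=[{"dp": [0.06,0.005,-0.005],"angular": [0,0,0.001],"gripper": 20},{"dp": [0.08,0.005,-0.005],"angular": [0,0,0.001],"gripper": 20},{"dp": [0.06,0.005,-0.005],"angular": [0,0,0.001],"gripper": 20},{"dp": [0.03,0,0],"angular": [0,0,0],"gripper": 20},{"dp": [0.01,0,0],"angular": [0,0,0],"gripper": 20},{"dp": [0.01,0,0],"angular": [0,0,0],"gripper": 20},{"dp": [0.01,0,0],"angular": [0,0,0],"gripper": 20},{"dp": [0,0,0],"angular": [0,0,0],"gripper": 20}])

```text
clock: 15.4
position: [0.4897, 0.2947, 0.0271]
ee_rot: [0.708, -0.015, 0.706, 0.015]
contact_force: [-0.0, 0.0, 0.2]
width: 0.0252
```

Continuing down gently until contact shows.

>>> arm_command(series=[{"dp": [0.01,0,0],"angular": [0,0,0],"gripper": 20},{"dp": [0.01,0,0],"angular": [0,0,0],"gripper": 20},{"dp": [0.01,0,0],"angular": [0,0,0],"gripper": 20},{"dp": [0.005,0,0],"angular": [0,0,0],"gripper": 20},{"dp": [0,0,0],"angular": [0,0,0],"gripper": 20},{"dp": [0,0,0],"angular": [0,0,0],"gripper": 20},{"dp": [0,0,0],"angular": [0,0,0],"gripper": 20},{"dp": [0,0,0],"angular": [0,0,0],"gripper": 20}])

```text
clock: 16.4
position: [0.4901, 0.295, 0.0246]
ee_rot: [0.709, -0.015, 0.705, 0.015]
contact_force: [-0.3, -1.0, 1.6]
width: 0.0251
```

>>> arm_command(series=[{"dp": [0.01,0,0],"angular": [0,0,0],"gripper": 20},{"dp": [0,0,0],"angular": [0,0,0],"gripper": 20},{"dp": [0,0,0],"angular": [0,0,0],"gripper": 32},{"dp": [0,0,0],"angular": [0,0,0],"gripper": 45},{"dp": [0,0,0],"angular": [0,0,0],"gripper": 50},{"dp": [-0.1,0,0],"angular": [0,0,0],"gripper": 50},{"dp": [-0.3,0,0],"angular": [0,0,0],"gripper": 50},{"dp": [-0.3,0,0],"angular": [0,0,0],"gripper": 50}])

```text
clock: 17.4
position: [0.4879, 0.2941, 0.1081]
ee_rot: [0.707, -0.016, 0.707, 0.014]
contact_force: [-0.0, 1.2, 0.8]
width: 0.0503
```

```bash
python3 plan.py 0.44,0.19,0.14,-3,50,3/0.4512,0.0737,0.12,-8.7,50,5
```

```text
at [0.4879 0.2941 0.1081] yaw 2.4 w 0.0503
--
{"dp": [-0.088, -0.284, -0.145], "angular": [0.02, -0.0, 0.001], "gripper": 50.0}
{"dp": [-0.088, -0.288, -0.136], "angular": [0.02, -0.0, 0.001], "gripper": 50.0}
{"dp": [-0.088, -0.292, -0.127], "angular": [0.02, -0.0, 0.001], "gripper": 50.0}
{"dp": [0.033, -0.193, 0.029], "angular": [0.013, 0.0, 0.0], "gripper": 50.0}
{"dp": [0.033, -0.192, 0.033], "angular": [0.013, 0.0, 0.0], "gripper": 50.0}
{"dp": [0.033, -0.191, 0.036], "angular": [0.013, 0.0, 0.0], "gripper": 50.0}
{"dp": [0.033, -0.191, 0.04], "angular": [0.013, 0.0, 0.0], "gripper": 50.0}
{"dp": [0.033, -0.19, 0.044], "angular": [0.013, 0.0, 0.0], "gripper": 50.0}
```

>>> arm_command(series=[{"dp": [-0.09,-0.27,-0.14],"angular": [0.02,0,0.001],"gripper": 50},{"dp": [-0.09,-0.27,-0.13],"angular": [0.02,0,0.001],"gripper": 50},{"dp": [-0.08,-0.27,-0.12],"angular": [0.02,0,0.001],"gripper": 50},{"dp": [0.033,-0.2,0.03],"angular": [0.013,0,0],"gripper": 50},{"dp": [0.033,-0.19,0.033],"angular": [0.013,0,0],"gripper": 50},{"dp": [0.033,-0.19,0.036],"angular": [0.013,0,0],"gripper": 50},{"dp": [0.033,-0.15,0.04],"angular": [0.013,0,0],"gripper": 50},{"dp": [0,0,0],"angular": [0,0,0],"gripper": 50}])

```text
clock: 18.4
position: [0.4548, 0.1044, 0.1343]
ee_rot: [0.712, 0.052, 0.699, -0.046]
contact_force: [-0.1, 0.4, 0.5]
width: 0.0501
```

```bash
python3 plan.py 0.4512,0.0737,0.09,-8.7,50,4
```

```text
at [0.4548 0.1044 0.1343] yaw -7.9 w 0.0501
--
{"dp": [0.092, -0.065, -0.0], "angular": [0.002, 0.003, -0.002], "gripper": 50.0}
{"dp": [0.092, -0.065, 0.0], "angular": [0.002, 0.003, -0.002], "gripper": 50.0}
{"dp": [0.092, -0.065, 0.001], "angular": [0.002, 0.003, -0.002], "gripper": 50.0}
{"dp": [0.092, -0.065, 0.002], "angular": [0.002, 0.003, -0.002], "gripper": 50.0}
```

>>> arm_command(series=[{"dp": [0.09,-0.065,0],"angular": [0.002,0.003,-0.002],"gripper": 50},{"dp": [0.09,-0.065,0],"angular": [0.002,0.003,-0.002],"gripper": 50},{"dp": [0.09,-0.06,0],"angular": [0.002,0.003,-0.002],"gripper": 50},{"dp": [0.07,-0.05,0],"angular": [0.002,0.002,-0.002],"gripper": 50},{"dp": [0,0,0],"angular": [0,0,0],"gripper": 50},{"dp": [0,0,0],"angular": [0,0,0],"gripper": 50},{"dp": [0,0,0],"angular": [0,0,0],"gripper": 50},{"dp": [0,0,0],"angular": [0,0,0],"gripper": 50}])

```text
clock: 19.4
position: [0.451, 0.0761, 0.0911]
ee_rot: [0.705, 0.052, 0.706, -0.054]
contact_force: [0.4, -0.7, -0.0]
width: 0.0501
```

```bash
python3 plan.py 0.4512,0.0737,0.025,-8.7,50,5
```

```text
at [0.451  0.0761 0.0911] yaw -8.6 w 0.0501
--
{"dp": [0.11, -0.004, 0.001], "angular": [0.0, -0.0, 0.0], "gripper": 50.0}
{"dp": [0.11, -0.004, 0.001], "angular": [0.0, -0.0, 0.0], "gripper": 50.0}
{"dp": [0.11, -0.004, 0.001], "angular": [0.0, -0.0, 0.0], "gripper": 50.0}
{"dp": [0.11, -0.004, 0.001], "angular": [0.0, -0.0, 0.0], "gripper": 50.0}
{"dp": [0.11, -0.004, 0.001], "angular": [0.0, -0.0, 0.0], "gripper": 50.0}
```

>>> arm_command(series=[{"dp": [0.11,-0.004,0.001],"angular": [0,0,0],"gripper": 50},{"dp": [0.11,-0.004,0],"angular": [0,0,0],"gripper": 50},{"dp": [0.11,-0.004,0],"angular": [0,0,0],"gripper": 50},{"dp": [0.11,-0.004,0],"angular": [0,0,0],"gripper": 50},{"dp": [0.075,-0.004,0],"angular": [0,0,0],"gripper": 50},{"dp": [0,0,0],"angular": [0,0,0],"gripper": 50},{"dp": [0,0,0],"angular": [0,0,0],"gripper": 20},{"dp": [0,0,0],"angular": [0,0,0],"gripper": 20}])

```text
clock: 20.4
position: [0.4499, 0.0736, 0.0242]
ee_rot: [0.704, 0.052, 0.706, -0.053]
contact_force: [-0.2, 0.1, -0.1]
width: 0.0253
```

>>> arm_command(series=[{"dp": [0,0,0],"angular": [0,0,0],"gripper": 20},{"dp": [0,0,0],"angular": [0,0,0],"gripper": 20},{"dp": [0,0,0],"angular": [0,0,0],"gripper": 20},{"dp": [-0.1,0,0],"angular": [0,0,0],"gripper": 20},{"dp": [-0.2,0,0],"angular": [0,0,0],"gripper": 20},{"dp": [-0.25,0,0],"angular": [0,0,0],"gripper": 20},{"dp": [-0.2,0,0],"angular": [0,0,0],"gripper": 20},{"dp": [0,0,0],"angular": [0,0,0],"gripper": 20}])

```text
clock: 21.4
position: [0.4508, 0.0739, 0.1203]
ee_rot: [0.705, 0.052, 0.705, -0.053]
contact_force: [-0.1, 0.1, -0.6]
width: 0.0249
```

```bash
python3 plan.py 0.398,0.291,0.10,2.3,20,8
```

```text
at [0.4508 0.0739 0.1203] yaw -8.5 w 0.0249
--
{"dp": [0.021, 0.215, -0.088], "angular": [-0.015, 0.0, 0.0], "gripper": 20.0}
{"dp": [0.021, 0.218, -0.083], "angular": [-0.015, 0.0, 0.0], "gripper": 20.0}
{"dp": [0.021, 0.219, -0.078], "angular": [-0.015, 0.0, 0.0], "gripper": 20.0}
{"dp": [0.021, 0.221, -0.072], "angular": [-0.015, 0.0, 0.0], "gripper": 20.0}
{"dp": [0.021, 0.223, -0.067], "angular": [-0.015, 0.0, 0.0], "gripper": 20.0}
{"dp": [0.021, 0.224, -0.062], "angular": [-0.015, 0.0, 0.0], "gripper": 20.0}
{"dp": [0.021, 0.226, -0.057], "angular": [-0.015, 0.0, 0.0], "gripper": 20.0}
{"dp": [0.021, 0.227, -0.051], "angular": [-0.015, 0.0, 0.0], "gripper": 20.0}
```

>>> arm_command(series=[{"dp": [0,0.21,-0.088],"angular": [-0.015,0,0],"gripper": 20},{"dp": [0,0.23,-0.083],"angular": [-0.015,0,0],"gripper": 20},{"dp": [0.02,0.23,-0.078],"angular": [-0.015,0,0],"gripper": 20},{"dp": [0.02,0.23,-0.072],"angular": [-0.015,0,0],"gripper": 20},{"dp": [0.02,0.23,-0.067],"angular": [-0.015,0,0],"gripper": 20},{"dp": [0.02,0.23,-0.062],"angular": [-0.015,0,0],"gripper": 20},{"dp": [0.02,0.22,-0.057],"angular": [-0.015,0,0],"gripper": 20},{"dp": [0.02,0.1,-0.03],"angular": [-0.01,0,0],"gripper": 20}])

```text
clock: 22.4
position: [0.3956, 0.2833, 0.0993]
ee_rot: [0.704, -0.014, 0.71, 0.01]
contact_force: [0.4, -1.0, -0.9]
width: 0.0251
```

```bash
python3 - <<'E'
from h import *
import time; grab("wrist","w5.png")
E
python3 plan.py 0.398,0.291,0.05,2.3,20,5
```

```text
at [0.3951 0.284  0.0991] yaw 2.0 w 0.0251
--
{"dp": [0.082, 0.012, 0.006], "angular": [-0.001, -0.001, 0.001], "gripper": 20.0}
{"dp": [0.082, 0.012, 0.006], "angular": [-0.001, -0.001, 0.001], "gripper": 20.0}
{"dp": [0.082, 0.012, 0.006], "angular": [-0.001, -0.001, 0.001], "gripper": 20.0}
{"dp": [0.082, 0.012, 0.006], "angular": [-0.001, -0.001, 0.001], "gripper": 20.0}
{"dp": [0.082, 0.012, 0.005], "angular": [-0.001, -0.001, 0.001], "gripper": 20.0}
```

View pics/w5.png

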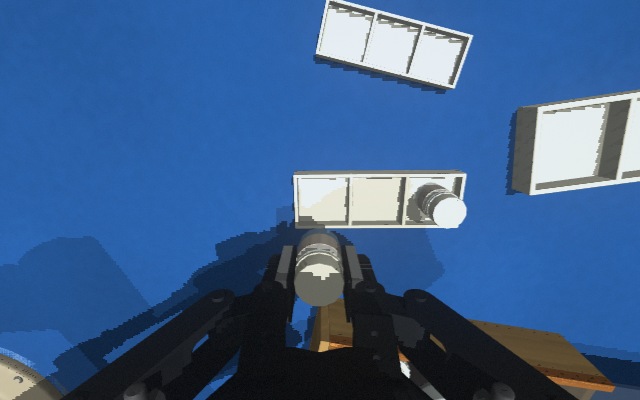

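Vial A stands in the right-hand cell at (440,205), and the held vial is upright. The lowering goes on.

>>> arm_command(series=[{"dp": [0.08,0.012,0.006],"angular": [0,0,0],"gripper": 20},{"dp": [0.08,0.012,0.006],"angular": [0,0,0],"gripper": 20},{"dp": [0.08,0.012,0.006],"angular": [0,0,0],"gripper": 20},{"dp": [0.08,0.012,0.006],"angular": [0,0,0],"gripper": 20},{"dp": [0.07,0.005,0.003],"angular": [0,0,0],"gripper": 20},{"dp": [0.03,0,0],"angular": [0,0,0],"gripper": 20},{"dp": [0,0,0],"angular": [0,0,0],"gripper": 20},{"dp": [0,0,0],"angular": [0,0,0],"gripper": 20}])

```text
clock: 23.45
position: [0.398, 0.2876, 0.044]
ee_rot: [0.703, -0.014, 0.711, 0.009]
contact_force: [0.1, 0.1, -0.3]
width: 0.0252
```

```bash
python3 plan.py 0.398,0.291,0.023,2.3,20,5
```

```text
at [0.398  0.2876 0.044 ] yaw 1.8 w 0.0252
--
{"dp": [0.035, 0.006, 0.0], "angular": [-0.001, -0.001, 0.001], "gripper": 20.0}
{"dp": [0.035, 0.006, 0.0], "angular": [-0.001, -0.001, 0.001], "gripper": 20.0}
{"dp": [0.035, 0.006, 0.0], "angular": [-0.001, -0.001, 0.001], "gripper": 20.0}
{"dp": [0.035, 0.006, 0.0], "angular": [-0.001, -0.001, 0.001], "gripper": 20.0}
{"dp": [0.035, 0.006, 0.0], "angular": [-0.001, -0.001, 0.001], "gripper": 20.0}
```

>>> arm_command(series=[{"dp": [0.04,0.006,0],"angular": [-0.001,-0.001,0.001],"gripper": 20},{"dp": [0.04,0.006,0],"angular": [-0.001,-0.001,0.001],"gripper": 20},{"dp": [0.035,0.006,0],"angular": [-0.001,-0.001,0.001],"gripper": 20},{"dp": [0.02,0.006,0],"angular": [-0.001,-0.001,0.001],"gripper": 20},{"dp": [0.01,0,0],"angular": [0,0,0],"gripper": 20},{"dp": [0.01,0,0],"angular": [0,0,0],"gripper": 20},{"dp": [0.01,0,0],"angular": [0,0,0],"gripper": 20},{"dp": [0,0,0],"angular": [0,0,0],"gripper": 20}])

```text
clock: 24.45
position: [0.3982, 0.2909, 0.0234]
ee_rot: [0.706, -0.014, 0.708, 0.014]
contact_force: [-0.5, -0.5, -0.9]
width: 0.0251
```

>>> arm_command(series=[{"dp": [0.01,0,0],"angular": [0,0,0],"gripper": 20},{"dp": [0.01,0,0],"angular": [0,0,0],"gripper": 20},{"dp": [0,0,0],"angular": [0,0,0],"gripper": 20},{"dp": [0,0,0],"angular": [0,0,0],"gripper": 20},{"dp": [0,0,0],"angular": [0,0,0],"gripper": 20},{"dp": [0,0,0],"angular": [0,0,0],"gripper": 20},{"dp": [0,0,0],"angular": [0,0,0],"gripper": 20},{"dp": [0,0,0],"angular": [0,0,0],"gripper": 20}])

```text
clock: 25.45
position: [0.3986, 0.2912, 0.0231]
ee_rot: [0.706, -0.013, 0.708, 0.014]
contact_force: [-1.2, -0.5, 0.6]
width: 0.0251
```

>>> arm_command(series=[{"dp": [0,0,0],"angular": [0,0,0],"gripper": 32},{"dp": [0,0,0],"angular": [0,0,0],"gripper": 45},{"dp": [0,0,0],"angular": [0,0,0],"gripper": 48},{"dp": [-0.1,0,0],"angular": [0,0,0],"gripper": 50},{"dp": [-0.3,0,0],"angular": [0,0,0],"gripper": 62},{"dp": [-0.3,0,0],"angular": [0,0,0],"gripper": 62},{"dp": [-0.1,0,0],"angular": [0,0,0],"gripper": 62},{"dp": [0,0,0],"angular": [0,0,0],"gripper": 62}])

```text
clock: 26.45
position: [0.3987, 0.2911, 0.1235]
ee_rot: [0.707, -0.013, 0.707, 0.014]
contact_force: [0.5, -0.6, -0.2]
width: 0.0621
```

```bash
python3 plan.py 0.4625,0.1334,0.11,-8.7,62,7
```

```text
at [0.3987 0.2911 0.1235] yaw 2.2 w 0.0621
--
{"dp": [0.016, -0.191, 0.069], "angular": [0.017, -0.0, -0.0], "gripper": 62.0}
{"dp": [0.016, -0.189, 0.074], "angular": [0.017, -0.0, -0.0], "gripper": 62.0}
{"dp": [0.016, -0.187, 0.079], "angular": [0.017, -0.0, -0.0], "gripper": 62.0}
{"dp": [0.016, -0.184, 0.084], "angular": [0.017, -0.0, -0.0], "gripper": 62.0}
{"dp": [0.016, -0.182, 0.089], "angular": [0.017, -0.0, -0.0], "gripper": 62.0}
{"dp": [0.016, -0.179, 0.094], "angular": [0.017, -0.0, -0.0], "gripper": 62.0}
{"dp": [0.016, -0.177, 0.099], "angular": [0.017, -0.0, -0.0], "gripper": 62.0}
```

>>> arm_command(series=[{"dp": [0,-0.19,0.07],"angular": [0.017,0,0],"gripper": 62},{"dp": [0.016,-0.19,0.074],"angular": [0.017,0,0],"gripper": 62},{"dp": [0.016,-0.187,0.079],"angular": [0.017,0,0],"gripper": 62},{"dp": [0.016,-0.184,0.084],"angular": [0.017,0,0],"gripper": 62},{"dp": [0.016,-0.182,0.089],"angular": [0.017,0,0],"gripper": 62},{"dp": [0.016,-0.179,0.094],"angular": [0.017,0,0],"gripper": 62},{"dp": [0.016,-0.12,0.06],"angular": [0.012,0,0],"gripper": 62},{"dp": [0,0,0],"angular": [0,0,0],"gripper": 62}])

```text
clock: 27.45
position: [0.4537, 0.1348, 0.1018]
ee_rot: [0.698, 0.05, 0.712, -0.053]
contact_force: [0.1, 0.6, 0.4]
width: 0.0619
```

```bash
python3 plan.py 0.4625,0.1334,0.08,-8.7,62,4
```

```text
at [0.4537 0.1348 0.1018] yaw -8.3 w 0.0619
--
{"dp": [0.045, 0.0, 0.019], "angular": [0.001, -0.003, 0.001], "gripper": 62.0}
{"dp": [0.045, 0.0, 0.019], "angular": [0.001, -0.003, 0.001], "gripper": 62.0}
{"dp": [0.045, -0.0, 0.019], "angular": [0.001, -0.003, 0.001], "gripper": 62.0}
{"dp": [0.045, -0.0, 0.019], "angular": [0.001, -0.003, 0.001], "gripper": 62.0}
```

>>> arm_command(series=[{"dp": [0.045,0,0.02],"angular": [0.001,-0.003,0.001],"gripper": 62},{"dp": [0.045,0,0.02],"angular": [0.001,-0.003,0.001],"gripper": 62},{"dp": [0.045,0,0.018],"angular": [0.001,-0.003,0.001],"gripper": 62},{"dp": [0.03,0,0.014],"angular": [0.001,-0.003,0.001],"gripper": 62},{"dp": [0,0,0],"angular": [0,0,0],"gripper": 62},{"dp": [0,0,0],"angular": [0,0,0],"gripper": 62},{"dp": [0,0,0],"angular": [0,0,0],"gripper": 62},{"dp": [0,0,0],"angular": [0,0,0],"gripper": 62}])

```text
clock: 28.45
position: [0.4614, 0.1356, 0.0802]
ee_rot: [0.705, 0.053, 0.705, -0.052]
contact_force: [-0.2, 0.1, -0.5]
width: 0.062
```

```bash
python3 plan.py 0.4625,0.1334,0.020,-8.7,62,5
```

```text
at [0.4614 0.1356 0.0802] yaw -8.5 w 0.062
--
{"dp": [0.1, -0.004, 0.002], "angular": [0.0, 0.0, -0.0], "gripper": 62.0}
{"dp": [0.1, -0.004, 0.002], "angular": [0.0, 0.0, -0.0], "gripper": 62.0}
{"dp": [0.1, -0.004, 0.002], "angular": [0.0, 0.0, -0.0], "gripper": 62.0}
{"dp": [0.1, -0.003, 0.002], "angular": [0.0, 0.0, -0.0], "gripper": 62.0}
{"dp": [0.1, -0.003, 0.002], "angular": [0.0, 0.0, -0.0], "gripper": 62.0}
```

>>> arm_command(series=[{"dp": [0.1,-0.004,0.002],"angular": [0,0,0],"gripper": 62},{"dp": [0.1,-0.004,0.002],"angular": [0,0,0],"gripper": 62},{"dp": [0.1,-0.004,0.002],"angular": [0,0,0],"gripper": 62},{"dp": [0.1,-0.004,0.002],"angular": [0,0,0],"gripper": 62},{"dp": [0.06,-0.004,0.002],"angular": [0,0,0],"gripper": 62},{"dp": [0,0,0],"angular": [0,0,0],"gripper": 62},{"dp": [0,0,0],"angular": [0,0,0],"gripper": 36},{"dp": [0,0,0],"angular": [0,0,0],"gripper": 36}], grip_force=25)

```text
clock: 29.45
position: [0.4622, 0.1328, 0.0206]
ee_rot: [0.705, 0.053, 0.705, -0.052]
contact_force: [0.3, 0.6, -1.1]
width: 0.043
```

>>> arm_command(series=[{"dp": [0,0,0],"angular": [0,0,0],"gripper": 36},{"dp": [0,0,0],"angular": [0,0,0],"gripper": 36},{"dp": [0,0,0],"angular": [0,0,0],"gripper": 36},{"dp": [-0.1,0,0],"angular": [0,0,0],"gripper": 36},{"dp": [-0.2,0,0],"angular": [0,0,0],"gripper": 36},{"dp": [-0.25,0,0],"angular": [0,0,0],"gripper": 36},{"dp": [-0.2,0,0],"angular": [0,0,0],"gripper": 36},{"dp": [0,0,0],"angular": [0,0,0],"gripper": 36}])

```text
clock: 30.45
position: [0.4626, 0.1328, 0.1163]
ee_rot: [0.706, 0.053, 0.704, -0.052]
contact_force: [1.4, -0.5, -0.7]
width: 0.0432
```

```bash
python3 plan.py 0.5135,-0.14,0.13,10,36,8
```

```text
at [0.4626 0.1328 0.1163] yaw -8.5 w 0.0432
--
{"dp": [-0.015, -0.273, 0.095], "angular": [-0.026, 0.0, -0.0], "gripper": 36.0}
{"dp": [-0.015, -0.277, 0.083], "angular": [-0.026, 0.0, -0.0], "gripper": 36.0}
{"dp": [-0.015, -0.28, 0.072], "angular": [-0.026, 0.0, -0.0], "gripper": 36.0}
{"dp": [-0.014, -0.283, 0.061], "angular": [-0.026, 0.0, -0.0], "gripper": 36.0}
{"dp": [-0.014, -0.285, 0.049], "angular": [-0.026, 0.0, -0.0], "gripper": 36.0}
{"dp": [-0.014, -0.287, 0.038], "angular": [-0.026, 0.0, -0.0], "gripper": 36.0}
{"dp": [-0.014, -0.288, 0.026], "angular": [-0.026, 0.0, -0.0], "gripper": 36.0}
{"dp": [-0.014, -0.289, 0.015], "angular": [-0.026, 0.0, -0.0], "gripper": 36.0}
```

>>> arm_command(series=[{"dp": [-0.04,-0.26,0.095],"angular": [-0.026,0,0],"gripper": 36},{"dp": [-0.02,-0.277,0.083],"angular": [-0.026,0,0],"gripper": 36},{"dp": [-0.015,-0.28,0.072],"angular": [-0.026,0,0],"gripper": 36},{"dp": [-0.014,-0.28,0.061],"angular": [-0.026,0,0],"gripper": 36},{"dp": [-0.014,-0.28,0.049],"angular": [-0.026,0,0],"gripper": 36},{"dp": [-0.014,-0.28,0.038],"angular": [-0.026,0,0],"gripper": 36},{"dp": [-0.014,-0.2,0.02],"angular": [-0.02,0,0],"gripper": 36},{"dp": [0,-0.06,0],"angular": [0,0,0],"gripper": 36}])

```text
clock: 31.45
position: [0.5045, -0.1046, 0.1257]
ee_rot: [0.703, -0.047, 0.708, 0.051]
contact_force: [0.4, 0.8, 0.2]
width: 0.0432
```

Run:
```python
from h import *
print(T().round(3)); grab("wrist","w6.png")
```

```text
[[-0.007 -0.138  0.99   0.504]
 [ 0.005  0.99   0.138 -0.105]
 [-1.     0.006 -0.007  0.126]
 [ 0.     0.     0.     1.   ]]
```

View pics/w6.png

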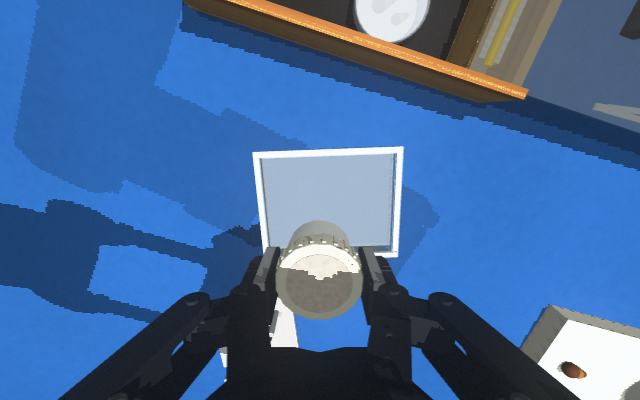

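The tub rim has corners at (253,153), (403,147) and (398,257). The pot hangs upright at (320,270).

```bash
python3 - <<'E'
from meas import *
d=load("w6.png"); P,ok=cloud(d)
a,b,c=[onz(d,*p,.023)[:2] for p in ((253,153),(403,147),(398,257))]
print(a.round(4),b.round(4),c.round(4),np.linalg.norm(a-b),np.linalg.norm(b-c),"centre",((a+c)/2).round(4),"yaw",np.degrees(np.arctan2(*(b-a)[::-1])))
print("rim z",P[150,330].round(4),P[149,350].round(4),"floor",P[190,330].round(4))
E
python3 plan.py 0.514,-0.107,0.05,10,36,5
```

```text
[ 0.4407 -0.0661] [ 0.5677 -0.0431] [ 0.587  -0.1467] 0.12902814540542784 0.10534189579802813 centre [ 0.5139 -0.1064] yaw 10.283334484172189
rim z [ 0.5062 -0.0543  0.0232] [ 0.5231 -0.0511  0.0228] floor [ 0.5131 -0.0948  0.0027]
at [ 0.5043 -0.1047  0.1255] yaw 8.0 w 0.043
--
{"dp": [0.126, -0.007, 0.016], "angular": [-0.005, -0.001, -0.001], "gripper": 36.0}
{"dp": [0.126, -0.007, 0.016], "angular": [-0.005, -0.001, -0.001], "gripper": 36.0}
{"dp": [0.126, -0.007, 0.016], "angular": [-0.005, -0.001, -0.001], "gripper": 36.0}
{"dp": [0.126, -0.007, 0.016], "angular": [-0.005, -0.001, -0.001], "gripper": 36.0}
{"dp": [0.126, -0.007, 0.015], "angular": [-0.005, -0.001, -0.001], "gripper": 36.0}
```

>>> arm_command(series=[{"dp": [0.12,-0.006,0.016],"angular": [-0.005,-0.001,-0.001],"gripper": 36},{"dp": [0.12,-0.006,0.016],"angular": [-0.005,-0.001,-0.001],"gripper": 36},{"dp": [0.12,-0.006,0.016],"angular": [-0.005,-0.001,-0.001],"gripper": 36},{"dp": [0.12,-0.006,0.015],"angular": [-0.004,-0.001,-0.001],"gripper": 36},{"dp": [0.12,-0.006,0.01],"angular": [-0.004,0,0],"gripper": 36},{"dp": [0.07,0,0],"angular": [0,0,0],"gripper": 36},{"dp": [0,0,0],"angular": [0,0,0],"gripper": 36},{"dp": [0,0,0],"angular": [0,0,0],"gripper": 36}])

```text
clock: 32.5
position: [0.509, -0.0992, 0.0367]
ee_rot: [0.701, -0.062, 0.707, 0.066]
contact_force: [-0.3, -0.0, -0.3]
width: 0.0429
```

>>> arm_command(series=[{"dp": [0.05,-0.015,0.005],"angular": [0,0,0],"gripper": 36},{"dp": [0.05,-0.015,0.005],"angular": [0,0,0],"gripper": 36},{"dp": [0.025,-0.015,0],"angular": [0,0,0],"gripper": 36},{"dp": [0.012,0,0],"angular": [0,0,0],"gripper": 36},{"dp": [0.01,0,0],"angular": [0,0,0],"gripper": 36},{"dp": [0.01,0,0],"angular": [0,0,0],"gripper": 36},{"dp": [0,0,0],"angular": [0,0,0],"gripper": 36},{"dp": [0,0,0],"angular": [0,0,0],"gripper": 36}])

```text
clock: 33.5
position: [0.5122, -0.1052, 0.0178]
ee_rot: [0.702, -0.063, 0.706, 0.065]
contact_force: [0.4, 0.6, -0.3]
width: 0.0431
```

>>> arm_command(series=[{"dp": [0.01,0,0],"angular": [0,0,0],"gripper": 36},{"dp": [0.01,0,0],"angular": [0,0,0],"gripper": 36},{"dp": [0,0,0],"angular": [0,0,0],"gripper": 36},{"dp": [0,0,0],"angular": [0,0,0],"gripper": 36},{"dp": [0,0,0],"angular": [0,0,0],"gripper": 36},{"dp": [0,0,0],"angular": [0,0,0],"gripper": 36},{"dp": [0,0,0],"angular": [0,0,0],"gripper": 36},{"dp": [0,0,0],"angular": [0,0,0],"gripper": 36}])

```text
clock: 34.5
position: [0.5124, -0.1052, 0.0175]
ee_rot: [0.703, -0.063, 0.706, 0.065]
contact_force: [-0.1, 0.3, 0.5]
width: 0.0432
```

Contact: z stalls at 0.0175, against 0.0176 expected. I'll release and rise.

>>> arm_command(series=[{"dp": [0,0,0],"angular": [0,0,0],"gripper": 50},{"dp": [0,0,0],"angular": [0,0,0],"gripper": 60},{"dp": [0,0,0],"angular": [0,0,0],"gripper": 60},{"dp": [-0.1,0,0],"angular": [0,0,0],"gripper": 60},{"dp": [-0.3,0,0],"angular": [0,0,0],"gripper": 60},{"dp": [-0.3,0,0],"angular": [0,0,0],"gripper": 72},{"dp": [-0.2,0,0],"angular": [0,0,0],"gripper": 72},{"dp": [0,0,0],"angular": [0,0,0],"gripper": 72}])

```text
clock: 35.5
position: [0.5135, -0.1057, 0.1314]
ee_rot: [0.703, -0.063, 0.705, 0.065]
contact_force: [0.1, -0.2, -0.4]
width: 0.0723
```

```bash
python3 plan.py 0.5343,0.06,0.11,-8.7,72,6
```

```text
at [ 0.5135 -0.1057  0.1314] yaw 10.4 w 0.0723
--
{"dp": [0.03, 0.221, 0.07], "angular": [0.035, -0.0, -0.0], "gripper": 72.0}
{"dp": [0.03, 0.225, 0.058], "angular": [0.035, -0.0, -0.0], "gripper": 72.0}
{"dp": [0.03, 0.227, 0.045], "angular": [0.035, -0.0, -0.0], "gripper": 72.0}
{"dp": [0.03, 0.23, 0.032], "angular": [0.035, -0.0, -0.0], "gripper": 72.0}
{"dp": [0.03, 0.231, 0.02], "angular": [0.035, -0.0, -0.0], "gripper": 72.0}
{"dp": [0.03, 0.232, 0.007], "angular": [0.035, -0.0, -0.0], "gripper": 72.0}
```

>>> arm_command(series=[{"dp": [0.03,0.22,0.07],"angular": [0.035,0,0],"gripper": 72},{"dp": [0.03,0.225,0.058],"angular": [0.035,0,0],"gripper": 72},{"dp": [0.03,0.227,0.045],"angular": [0.035,0,0],"gripper": 72},{"dp": [0.03,0.23,0.032],"angular": [0.035,0,0],"gripper": 72},{"dp": [0.03,0.231,0.02],"angular": [0.035,0,0],"gripper": 72},{"dp": [0.02,0.15,0.007],"angular": [0.028,0,0],"gripper": 72},{"dp": [0,0,0],"angular": [0,0,0],"gripper": 72},{"dp": [0,0,0],"angular": [0,0,0],"gripper": 72}])

```text
clock: 36.5
position: [0.5295, 0.0539, 0.1042]
ee_rot: [0.7, 0.053, 0.71, -0.052]
contact_force: [0.0, 0.8, 0.1]
width: 0.0722
```

```bash
python3 plan.py 0.5343,0.06,0.06,-8.7,72,5
```

```text
at [0.5295 0.0539 0.1042] yaw -8.5 w 0.0722
--
{"dp": [0.074, 0.011, 0.007], "angular": [0.0, -0.002, 0.0], "gripper": 72.0}
{"dp": [0.074, 0.011, 0.007], "angular": [0.0, -0.002, 0.0], "gripper": 72.0}
{"dp": [0.074, 0.011, 0.007], "angular": [0.0, -0.002, 0.0], "gripper": 72.0}
{"dp": [0.074, 0.011, 0.007], "angular": [0.0, -0.002, 0.0], "gripper": 72.0}
{"dp": [0.074, 0.011, 0.007], "angular": [0.0, -0.002, 0.0], "gripper": 72.0}
```

>>> arm_command(series=[{"dp": [0.074,0.011,0.007],"angular": [0,-0.002,0],"gripper": 72},{"dp": [0.074,0.011,0.007],"angular": [0,-0.002,0],"gripper": 72},{"dp": [0.074,0.011,0.007],"angular": [0,-0.002,0],"gripper": 72},{"dp": [0.074,0.011,0.007],"angular": [0,-0.002,0],"gripper": 72},{"dp": [0.04,0.008,0.004],"angular": [0,-0.002,0],"gripper": 72},{"dp": [0,0,0],"angular": [0,0,0],"gripper": 72},{"dp": [0,0,0],"angular": [0,0,0],"gripper": 72},{"dp": [0,0,0],"angular": [0,0,0],"gripper": 72}])

```text
clock: 37.5
position: [0.5339, 0.0578, 0.0606]
ee_rot: [0.706, 0.053, 0.704, -0.054]
contact_force: [0.3, -0.5, 0.8]
width: 0.0722
```

```bash
python3 plan.py 0.5343,0.06,0.011,-8.7,72,5
python3 - <<'E'
from meas import *
d=grab("wrist","w7.png"); caps(d,dict(dish=tuple(int(v) for v in proj(d,[.5343,.0598,.028]))+(.028,.006)),60)
E
```

```text
at [0.5339 0.0578 0.0606] yaw -8.6 w 0.0722
--
{"dp": [0.083, 0.004, -0.0], "angular": [0.0, 0.0, 0.0], "gripper": 72.0}
{"dp": [0.083, 0.004, -0.0], "angular": [0.0, 0.0, 0.0], "gripper": 72.0}
{"dp": [0.083, 0.004, -0.0], "angular": [0.0, 0.0, 0.0], "gripper": 72.0}
{"dp": [0.083, 0.004, 0.0], "angular": [0.0, 0.0, 0.0], "gripper": 72.0}
{"dp": [0.083, 0.004, 0.0], "angular": [0.0, 0.0, 0.0], "gripper": 72.0}
dish c 0.5343 0.0598 mean [0.5345 0.0601] diam 0.0567 z 0.0275 px [320. 232.] 4848
```

View pics/w7.png

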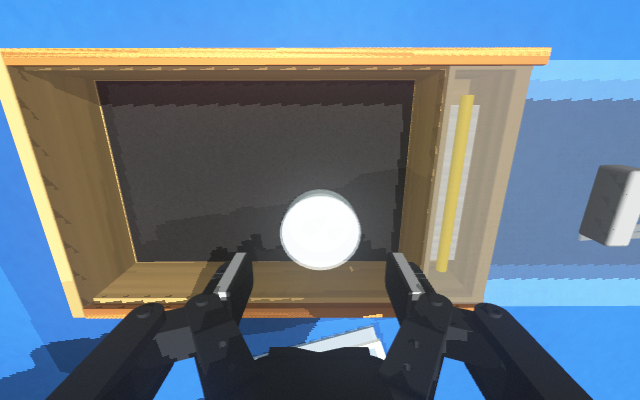

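The dish at (320,230) is where it was measured, centred between the open jaws. I'll descend and grip.

>>> arm_command(series=[{"dp": [0.083,0.005,0],"angular": [0,0,0],"gripper": 72},{"dp": [0.083,0.005,0],"angular": [0,0,0],"gripper": 72},{"dp": [0.083,0.005,0],"angular": [0,0,0],"gripper": 72},{"dp": [0.083,0.004,0],"angular": [0,0,0],"gripper": 72},{"dp": [0.05,0,0],"angular": [0,0,0],"gripper": 72},{"dp": [0,0,0],"angular": [0,0,0],"gripper": 72},{"dp": [0,0,0],"angular": [0,0,0],"gripper": 72},{"dp": [0,0,0],"angular": [0,0,0],"gripper": 60}], grip_force=22)

```text
clock: 38.55
position: [0.5344, 0.0601, 0.0113]
ee_rot: [0.706, 0.053, 0.704, -0.054]
contact_force: [-0.4, 0.1, 0.4]
width: 0.06
```

>>> arm_command(series=[{"dp": [0,0,0],"angular": [0,0,0],"gripper": 48},{"dp": [0,0,0],"angular": [0,0,0],"gripper": 48},{"dp": [0,0,0],"angular": [0,0,0],"gripper": 48},{"dp": [0,0,0],"angular": [0,0,0],"gripper": 48},{"dp": [-0.05,0,0],"angular": [0,0,0],"gripper": 48},{"dp": [-0.1,0,0],"angular": [0,0,0],"gripper": 48},{"dp": [-0.1,0,0],"angular": [0,0,0],"gripper": 48},{"dp": [0,0,0],"angular": [0,0,0],"gripper": 48}])

```text
clock: 39.55
position: [0.5353, 0.0602, 0.0448]
ee_rot: [0.707, 0.053, 0.703, -0.054]
contact_force: [0.8, 0.1, -0.6]
width: 0.0539
```

```bash
python3 - <<'E'
from h import *
grab("wrist","w8.png")
E
python3 plan.py 0.5343,0.06,0.12,-8.7,48,3/0.453,-0.27,0.12,13.4,48,8
```

```text
at [0.5349 0.0602 0.0443] yaw -8.6 w 0.0539
--
{"dp": [-0.21, -0.001, -0.001], "angular": [0.0, 0.001, 0.0], "gripper": 48.0}
{"dp": [-0.21, -0.001, -0.001], "angular": [0.0, 0.001, 0.0], "gripper": 48.0}
{"dp": [-0.21, -0.001, -0.001], "angular": [0.0, 0.001, 0.0], "gripper": 48.0}
{"dp": [0.0, -0.353, -0.032], "angular": [-0.031, 0.0, 0.0], "gripper": 48.0}
{"dp": [0.0, -0.351, -0.049], "angular": [-0.031, 0.0, 0.0], "gripper": 48.0}
{"dp": [0.0, -0.348, -0.066], "angular": [-0.031, 0.0, 0.0], "gripper": 48.0}
{"dp": [0.0, -0.344, -0.082], "angular": [-0.031, 0.0, 0.0], "gripper": 48.0}
{"dp": [0.0, -0.34, -0.099], "angular": [-0.031, 0.0, 0.0], "gripper": 48.0}
--
{"dp": [0.0, -0.335, -0.115], "angular": [-0.031, 0.0, 0.0], "gripper": 48.0}
{"dp": [0.0, -0.329, -0.131], "angular": [-0.031, 0.0, 0.0], "gripper": 48.0}
{"dp": [0.0, -0.322, -0.147], "angular": [-0.031, 0.0, 0.0], "gripper": 48.0}
```

View pics/w8.png

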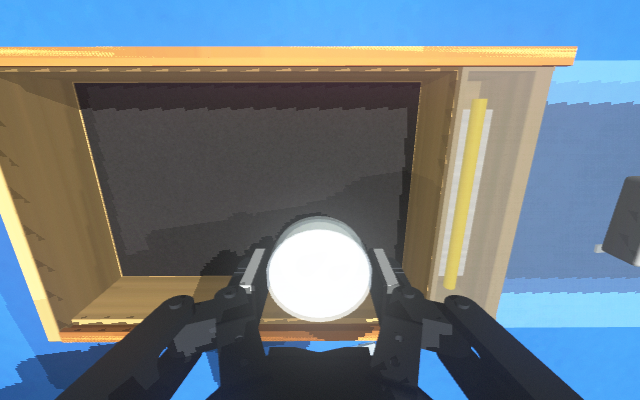

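The dish is held level between the jaws at (320,270). The bay is otherwise empty.

>>> arm_command(series=[{"dp": [-0.15,0,0],"angular": [0,0,0],"gripper": 48},{"dp": [-0.2,0,0],"angular": [0,0.001,0],"gripper": 48},{"dp": [-0.2,0,0],"angular": [0,0,0],"gripper": 48},{"dp": [-0.05,-0.2,-0.03],"angular": [-0.031,0,0],"gripper": 48},{"dp": [0,-0.33,-0.05],"angular": [-0.031,0,0],"gripper": 48},{"dp": [0,-0.345,-0.066],"angular": [-0.031,0,0],"gripper": 48},{"dp": [0,-0.345,-0.08],"angular": [-0.031,0,0],"gripper": 48},{"dp": [0,-0.34,-0.1],"angular": [-0.031,0,0],"gripper": 48}])

```text
clock: 40.6
position: [0.4862, -0.1277, 0.1172]
ee_rot: [0.706, -0.038, 0.706, 0.038]
contact_force: [0.7, -0.1, -0.3]
width: 0.054
```

```bash
python3 plan.py 0.462,-0.30,0.12,13.4,48,6
```

```text
at [ 0.4862 -0.1277  0.1172] yaw 6.2 w 0.054
--
{"dp": [-0.004, -0.234, -0.059], "angular": [-0.013, -0.0, 0.0], "gripper": 48.0}
{"dp": [-0.004, -0.233, -0.064], "angular": [-0.013, -0.0, 0.0], "gripper": 48.0}
{"dp": [-0.004, -0.232, -0.069], "angular": [-0.013, -0.0, 0.0], "gripper": 48.0}
{"dp": [-0.004, -0.23, -0.074], "angular": [-0.013, -0.0, 0.0], "gripper": 48.0}
{"dp": [-0.004, -0.229, -0.079], "angular": [-0.013, -0.0, 0.0], "gripper": 48.0}
{"dp": [-0.004, -0.227, -0.083], "angular": [-0.013, -0.0, 0.0], "gripper": 48.0}
```

>>> arm_command(series=[{"dp": [-0.004,-0.23,-0.03],"angular": [-0.01,0,0],"gripper": 48},{"dp": [-0.01,-0.23,-0.03],"angular": [-0.01,0,0],"gripper": 48},{"dp": [-0.01,-0.23,-0.03],"angular": [-0.013,0,0],"gripper": 48},{"dp": [-0.01,-0.23,-0.03],"angular": [-0.013,0,0],"gripper": 48},{"dp": [-0.01,-0.2,-0.03],"angular": [-0.013,0,0],"gripper": 48},{"dp": [-0.004,-0.13,0],"angular": [-0.013,0,0],"gripper": 48},{"dp": [0,0,0],"angular": [0,0,0],"gripper": 48},{"dp": [0,0,0],"angular": [0,0,0],"gripper": 48}])

```text
clock: 41.6
position: [0.4863, -0.2848, 0.1205]
ee_rot: [0.701, -0.076, 0.705, 0.078]
contact_force: [-1.1, -0.4, -0.3]
width: 0.054
```

Run:
```python
from h import *
print(T().round(3)); grab("wrist","w9.png")
```

```text
[[-0.005 -0.217  0.976  0.486]
 [ 0.003  0.976  0.217 -0.285]
 [-1.     0.004 -0.005  0.121]
 [ 0.     0.     0.     1.   ]]
```

View pics/w9.png

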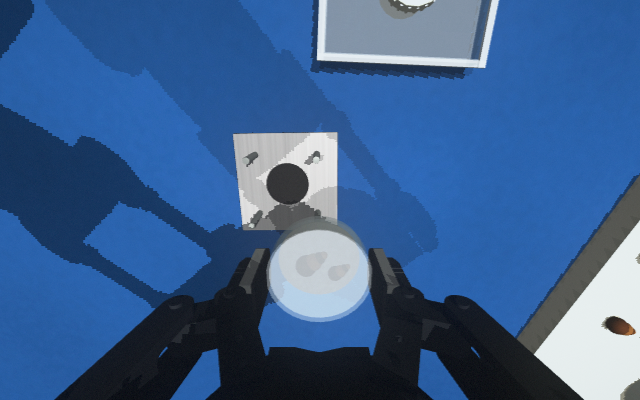

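The stand's base has corners at (233,134), (337,132), (337,226) and (243,230), with its dark centre disc at (288,184). The dish is held level, and the pot can be seen standing in the tub.

Run:
```python
from meas import *
d=load("w9.png"); P,ok=cloud(d); g=cv2.cvtColor(d["image"],6)
m=(g[150:222,255:320]<60).astype(np.uint8); n,l,st,ce=cv2.connectedComponentsWithStats(m); k=1+np.argmax(st[1:,4]); print("disc px",ce[k]+[255,150],st[k])
print("disc",onz(d,*(ce[k]+[255,150]),.005).round(4), "depth z base",P[150,300].round(4),P[140,270].round(4))
a,b,c,e=[onz(d,*p,.005)[:2] for p in ((233,134),(337,132),(337,226),(243,230))]
print(a.round(4),b.round(4),c.round(4),e.round(4),"sides",np.linalg.norm(a-b),np.linalg.norm(b-c),"cen",((a+b+c+e)/4).round(4),((a+c)/2).round(4),"yaw",np.degrees(np.arctan2(*(b-a)[::-1])))
w=ok&(P[...,2]>.033)&(P[...,2]<.045); w[235:]=0; w[:100]=0; w[:,:220]=0; w[:,350:]=0
n,l,st,ce=cv2.connectedComponentsWithStats(w.astype(np.uint8))
for k in range(1,n):
    if st[k,4]>4: print("post",ce[k],st[k,4],P[l==k].mean(0).round(4))
```

```text
disc px [287.3253292  183.44616576] [  12   14   41   40 1291]
disc [ 0.4532 -0.2752  0.005 ] depth z base [ 0.4587 -0.242   0.0059] [ 0.4307 -0.2392  0.0055]
[ 0.3976 -0.2413] [ 0.4876 -0.2194] [ 0.5089 -0.3069] [ 0.419  -0.3315] sides 0.0926010874389453 0.08998946260643689 cen [ 0.4533 -0.2748] [ 0.4532 -0.2741] yaw 13.625020101469609
post [315.7  158.84] 50 [ 0.4736 -0.2415  0.0388]
post [246.1754386  159.77192982] 57 [ 0.4197 -0.2544  0.0385]
post [252.23076923 224.30769231] 52 [ 0.4324 -0.3085  0.038 ]
```

```bash
python3 plan.py 0.4531,-0.275,0.07,13.5,48,5
```

```text
at [ 0.4864 -0.2848  0.1206] yaw 12.5 w 0.0535
--
{"dp": [0.085, 0.028, -0.05], "angular": [-0.002, -0.001, -0.0], "gripper": 48.0}
{"dp": [0.085, 0.028, -0.05], "angular": [-0.002, -0.001, -0.0], "gripper": 48.0}
{"dp": [0.084, 0.028, -0.05], "angular": [-0.002, -0.001, -0.0], "gripper": 48.0}
{"dp": [0.084, 0.028, -0.05], "angular": [-0.002, -0.001, -0.0], "gripper": 48.0}
{"dp": [0.084, 0.029, -0.05], "angular": [-0.002, -0.001, -0.0], "gripper": 48.0}
```

>>> arm_command(series=[{"dp": [0.08,0.028,-0.05],"angular": [-0.002,-0.001,0],"gripper": 48},{"dp": [0.08,0.028,-0.05],"angular": [-0.002,-0.001,0],"gripper": 48},{"dp": [0.08,0.028,-0.05],"angular": [-0.002,-0.001,0],"gripper": 48},{"dp": [0.08,0.028,-0.05],"angular": [-0.002,-0.001,0],"gripper": 48},{"dp": [0.06,0.02,-0.03],"angular": [-0.001,-0.001,0],"gripper": 48},{"dp": [0,0,0],"angular": [0,0,0],"gripper": 48},{"dp": [0,0,0],"angular": [0,0,0],"gripper": 48},{"dp": [0,0,0],"angular": [0,0,0],"gripper": 48}])

```text
clock: 42.65
position: [0.4528, -0.2724, 0.0716]
ee_rot: [0.703, -0.081, 0.701, 0.085]
contact_force: [0.3, -0.6, -0.4]
width: 0.0537
```

```bash
python3 plan.py 0.4531,-0.275,0.052,13.5,48,4
```

```text
at [ 0.4528 -0.2724  0.0716] yaw 13.5 w 0.0537
--
{"dp": [0.041, -0.006, -0.001], "angular": [-0.0, 0.0, -0.001], "gripper": 48.0}
{"dp": [0.041, -0.006, -0.001], "angular": [-0.0, 0.0, -0.001], "gripper": 48.0}
{"dp": [0.041, -0.005, -0.001], "angular": [-0.0, 0.0, -0.001], "gripper": 48.0}
{"dp": [0.041, -0.005, -0.001], "angular": [-0.0, 0.0, -0.001], "gripper": 48.0}
```

>>> arm_command(series=[{"dp": [0.035,-0.006,0],"angular": [0,0,-0.001],"gripper": 48},{"dp": [0.035,-0.006,0],"angular": [0,0,-0.001],"gripper": 48},{"dp": [0.03,-0.005,0],"angular": [0,0,-0.001],"gripper": 48},{"dp": [0.02,-0.004,0],"angular": [0,0,0],"gripper": 48},{"dp": [0,0,0],"angular": [0,0,0],"gripper": 48},{"dp": [0,0,0],"angular": [0,0,0],"gripper": 48},{"dp": [0,0,0],"angular": [0,0,0],"gripper": 48},{"dp": [0,0,0],"angular": [0,0,0],"gripper": 48}])

```text
clock: 43.65
position: [0.4543, -0.2755, 0.0566]
ee_rot: [0.704, -0.083, 0.701, 0.083]
contact_force: [-0.0, -0.2, -0.3]
width: 0.054
```

```bash
python3 plan.py 0.4531,-0.275,0.0105,13.5,48,5
```

```text
at [ 0.4543 -0.2755  0.0566] yaw 13.5 w 0.054
--
{"dp": [0.077, 0.001, -0.002], "angular": [-0.0, 0.001, 0.0], "gripper": 48.0}
{"dp": [0.077, 0.001, -0.002], "angular": [-0.0, 0.001, 0.0], "gripper": 48.0}
{"dp": [0.077, 0.001, -0.002], "angular": [-0.0, 0.001, 0.0], "gripper": 48.0}
{"dp": [0.077, 0.001, -0.002], "angular": [-0.0, 0.001, 0.0], "gripper": 48.0}
{"dp": [0.077, 0.001, -0.002], "angular": [-0.0, 0.001, 0.0], "gripper": 48.0}
```

>>> arm_command(series=[{"dp": [0.05,0.001,-0.002],"angular": [0,0.001,0],"gripper": 48},{"dp": [0.06,0.001,-0.002],"angular": [0,0.001,0],"gripper": 48},{"dp": [0.06,0.001,-0.002],"angular": [0,0.001,0],"gripper": 48},{"dp": [0.06,0.001,-0.002],"angular": [0,0.001,0],"gripper": 48},{"dp": [0.05,0.001,-0.002],"angular": [0,0,0],"gripper": 48},{"dp": [0.02,0,0],"angular": [0,0,0],"gripper": 48},{"dp": [0.01,0,0],"angular": [0,0,0],"gripper": 48},{"dp": [0,0,0],"angular": [0,0,0],"gripper": 48}])

```text
clock: 44.65
position: [0.4526, -0.275, 0.0162]
ee_rot: [0.701, -0.083, 0.703, 0.083]
contact_force: [0.3, 0.0, -0.6]
width: 0.0541
```

>>> arm_command(series=[{"dp": [0.02,0,0],"angular": [0,0,0],"gripper": 48},{"dp": [0.012,0,0],"angular": [0,0,0],"gripper": 48},{"dp": [0.01,0,0],"angular": [0,0,0],"gripper": 48},{"dp": [0.01,0,0],"angular": [0,0,0],"gripper": 48},{"dp": [0.005,0,0],"angular": [0,0,0],"gripper": 48},{"dp": [0,0,0],"angular": [0,0,0],"gripper": 48},{"dp": [0,0,0],"angular": [0,0,0],"gripper": 48},{"dp": [0,0,0],"angular": [0,0,0],"gripper": 48}])

```text
clock: 45.65
position: [0.4531, -0.2754, 0.0108]
ee_rot: [0.702, -0.084, 0.703, 0.082]
contact_force: [0.2, 0.5, 0.9]
width: 0.0542
```

>>> arm_command(series=[{"dp": [0.008,0,0],"angular": [0,0,0],"gripper": 48},{"dp": [0.008,0,0],"angular": [0,0,0],"gripper": 48},{"dp": [0,0,0],"angular": [0,0,0],"gripper": 48},{"dp": [0,0,0],"angular": [0,0,0],"gripper": 48},{"dp": [0,0,0],"angular": [0,0,0],"gripper": 48},{"dp": [0,0,0],"angular": [0,0,0],"gripper": 48},{"dp": [0,0,0],"angular": [0,0,0],"gripper": 48},{"dp": [0,0,0],"angular": [0,0,0],"gripper": 48}])

```text
clock: 46.65
position: [0.4532, -0.2755, 0.0107]
ee_rot: [0.702, -0.084, 0.703, 0.082]
contact_force: [0.1, 1.1, 2.0]
width: 0.0539
```

The dish is on its base: z stalls at 0.0107 with 2 N. I'll release and rise.

>>> arm_command(series=[{"dp": [0,0,0],"angular": [0,0,0],"gripper": 60},{"dp": [0,0,0],"angular": [0,0,0],"gripper": 68},{"dp": [0,0,0],"angular": [0,0,0],"gripper": 70},{"dp": [-0.1,0,0],"angular": [0,0,0],"gripper": 70},{"dp": [-0.25,0,0],"angular": [0,0,0],"gripper": 70},{"dp": [-0.3,0,0],"angular": [0,0,0],"gripper": 70},{"dp": [-0.3,0,0],"angular": [0,0,0],"gripper": 70},{"dp": [-0.1,-0.2,0],"angular": [0,0,0],"gripper": 70}])

```text
clock: 47.65
position: [0.4581, -0.297, 0.142]
ee_rot: [0.701, -0.084, 0.703, 0.083]
contact_force: [1.4, -0.5, -0.8]
width: 0.0701
```

>>> arm_command(series=[{"dp": [-0.1,-0.3,0],"angular": [0,0,0],"gripper": 70},{"dp": [-0.1,-0.3,0],"angular": [0,0,0],"gripper": 70},{"dp": [-0.1,-0.2,0],"angular": [0,0,0],"gripper": 70},{"dp": [0,0,0],"angular": [0,0,0],"gripper": 70},{"dp": [0,0,0],"angular": [0,0,0],"gripper": 70},{"dp": [0,0,0],"angular": [0,0,0],"gripper": 70},{"dp": [0,0,0],"angular": [0,0,0],"gripper": 70},{"dp": [0,0,0],"angular": [0,0,0],"gripper": 70}])

```text
clock: 48.65
position: [0.4806, -0.3897, 0.1838]
ee_rot: [0.702, -0.085, 0.702, 0.083]
contact_force: [0.3, -0.3, -0.6]
width: 0.0703
```

Run:
```python
from meas import *
print(T()[:3,3]); w=grab("wrist","w10.png"); t=grab("top","top10.png"); s=grab("scene","scene10.png")
P,ok=cloud(w); u,v=[int(x) for x in proj(w,[.4531,-.275,.027])]; print((u,v))
caps(w,dict(dish=(u,v,.027,.006)),40)
u,v=[int(x) for x in proj(w,[.5125,-.105,.041])]; print((u,v))
try: caps(w,dict(pot=(u,v,.041,.006)),40)
except Exception as e: print(e)
P,ok=cloud(t)
for n,(x,y,z) in dict(vA=(.49,.295,.047),vB=(.3985,.291,.047),pot=(.5125,-.105,.041),rib=(.69,.067,.073)).items():
    u,v=[int(round(q)) for q in proj(t,[x,y,z])]; print(n,(u,v),"zmax",np.sort(P[v-4:v+5,u-4:u+5,2].ravel())[-12].round(4))
m=ok&(P[...,2]>.066)&(P[...,2]<.08)&(abs(P[...,0]-.69)<.04)&(abs(P[...,1]-.067)<.04); print("rib top view",P[m].mean(0).round(4),m.sum(),"box x",((P[m].mean(0)[:2]-[.518,.094])@[.9885,-.151]).round(4))
a=cv2.resize(s["image"][150:260,190:480],(800,303)); b=cv2.resize(w["image"],(400,250)); c=cv2.resize(t["image"][110:260,180:440],(400,250),interpolation=cv2.INTER_CUBIC)
cv2.imwrite("pics/final.png",np.vstack([a,np.hstack([b,c])]))
```

```text
[ 0.48058339 -0.38967478  0.18383435]
(319, 70)
dish c 0.4529 -0.2766 mean [ 0.4527 -0.276 ] diam 0.055 z 0.0266 px [319.  71.] 2767
(450, -153)
attempt to get argmin of an empty sequence
vA (216, 207) zmax 0.05
vB (217, 239) zmax 0.0489
pot (357, 201) zmax 0.0463
rib (297, 137) zmax 0.0747
rib top view [0.6894 0.0658 0.073 ] 61 box x 0.1737
```

View pics/final.png

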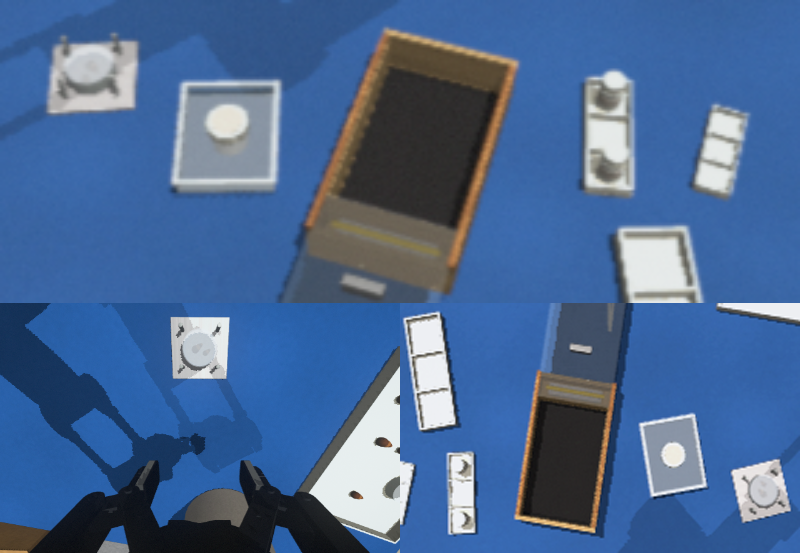

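The final views show both vials upright in the two end cells, the pot standing in the tub, the dish between the posts and the lid out. All the heights agree, so I'm handing in.

```bash
python3 -c "
from rig import *
print(sign_off(), get_state()['clock'])"
```

```text
the job is handed in; nothing more can be done
the job is handed in; nothing more can be done
```

I slid the lid open first, then put both vials in the end cells of the middle-sized rack, the pot in the tub and the dish in its stand. The job took about 49 s of the 109 s allowed, and the gripper was clear of everything when I handed it in.

**Last checks**
- **Containers:** tops read 49–50 mm for the vials (47 expected), 46 mm for the pot (41) and 26.6 mm for the dish (27). The dish was within 2 mm of the stand's centre. The vial and pot readings come from the coarse overhead camera, so a few millimetres high is within its error. All four look upright.
- **Setting down:** each container was lowered until the arm stalled on the floor before release, with at most about 2 N measured. No drops were seen.
- **Lid:** the rib measured at box x of about 171–174 mm, against 176 mm expected. The lid stalled there under a steady 10 N, against about 2 N of sliding friction, so I took it to be at its stop. I blame the few millimetres on calibration and did not push it again.

**One flaw:** the gripper tilted about 6° while pressing the lid against its stop. I straightened it before picking anything up.

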